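# Mask a welded tube and hold it level for priming

## Task

The flanged tube in the sloping nest of the welding fixture is to have its weld primed: first close its open mouth with the one tapered plug from the tray that fits it, pressed in until its lip sits flat on the rim, and let go of the plug. Then draw the tube out of the nest by its barrel, turn it level and hold it up about 30 cm above the bench with the plug still fully in. Finish while still holding it there, level and still, and leave everything else where it is.

Things in the scene. Friction and masses are not known exactly. Their poses are not given: they have to be found in the camera images.
- tube: bare steel tube, 42.4 mm outside, bore 36, 170 long, about 0.5 kg, balance point about 80 from its foot; origin at the centre of the foot, z along the axis to the open mouth (z = 170). Welded flange at z = 45 to 53: disc 62 across, two ears reaching 49 from the axis along y. Barrel from z = 60 to 165 is free for the fingers. Starts in the nest, mouth up
- tube_mouth (a point): centre of the tube's open mouth (rim plane), axes as tube: z points out of the mouth
- tube_mid (a point): middle of the tube's length on its axis, axes as tube
- plug: the plug that fits: black rubber, 45 g, standing on its small end; origin at the centre of that end, z up. Tapered shank 29 mm across at z = 0 to 34 at z = 40; lip 46 across, z = 40 to 44; round grip knob 24 across, z = 44 to 70. Home when the lip's underside sits on the tube's rim; friction may stop it early, so push it home (some 10 N). 1 mm clearance at the end
- plug_lip (a point): centre of the underside of the plug's lip, 40 mm above its origin, axes as plug
- plug_small: a plug of the same shape at 0.7 of the size (lip 32 mm, 49 mm tall), too small for the tube; bystander, in the same tray
- plug_large: a plug of the same shape at 1.3 times the size (lip 60 mm, 91 mm tall), too big for the tube; bystander, in the same tray
- tray: fixed grey plastic parts tray, 110 x 280 x 18 mm outside, 3 mm walls and floor; origin at the centre of its underside, its length along its y. The three plugs stand about 85 mm apart (within 12 mm) along its y on its floor, in any order
- fixture: fixed steel welding fixture; origin on the bench under the centre of the nest's mouth, the tube leans to its -x. Base plate 14 mm thick, x = -65 to 185, y = -75 to 75 mm; a plate sloping at 45 degrees carries the nest; a toggle clamp with red handle stands open behind it (x = 85 to 255 mm), up to 250 mm high, and is left alone
- nest: fixed steel socket of the fixture, bore 45 mm, outside 59 mm, 50 deep, its axis leaning 45 degrees; origin at the centre of its mouth face, 105 mm above the bench, z along its axis outwards, y level. The tube's flange rests on this face with 45 mm of tube inside, 1.5 mm clearance all round; nothing latches it
- primer_can: spray can, grey with a white cap, 65 mm across, 185 mm tall, standing; origin at its foot; bystander
- wire_brush: wire brush with wooden back 220 mm long, 38 mm high, lying along its x; origin at the centre of its underside; bystander
- hammer: hammer 220 mm long lying along its x, wooden handle; origin on the bench under its middle; bystander
- offcut: short piece of 42.4 mm tube, 60 mm tall, standing on end; origin at its foot; bystander
- bar: square steel bar 120 x 40 x 40 mm lying along its x, 1.5 kg; origin at the centre of its underside; bystander
Things that resemble listed ones, but are neither listed nor needed, are in the scene too. Leave any brown look-alike of the tube alone. What is shaped like the plug but brown is not meant.

How it is judged:
By the outcome, as a careful person would: the job done as asked, in the order asked, and still so for the second after the job is handed in, while the arm keeps its last pose, push and grip.
It also fails if it takes over 54 s, if anything falls off the work surface, if the arm or the gripper's body presses on something with over 40 N, if the wrist force passes 120 N, or if a joint passes its speed limit or range.

## Robot

A 6-joint arm with a two-finger parallel gripper is mounted at the origin on the work surface. World frame = base frame: x ahead of the robot, y to its left, z up, the work surface at z = 0. Lengths are in mm, angles in rad, forces in N, time in s.
With the tool pointing down it reaches from about 325 to 750 mm from the base axis. Payload 7.6 kg.
Tool frame: the origin (TCP) lies on the front face of the gripper's body, between the roots of the fingers; the fingertips stand 73 mm ahead of it and the grasp point (between the pads) lies 54 mm ahead of it; z points along the fingers, x is the direction in which the jaws open and shut, and the axes are right-handed (so a half turn about z gives the same grasp; the last joint's range is limited). The gripper opens to 85 mm and grips with 20 to 120 N. Pads are 22 mm wide; open, the fingers measure 114 mm over their backs; the gripper's body (76 mm by 85 mm) begins 54 mm behind the grasp point. The pads swing forward as they close: fully open they stand 13 mm farther back than shut.
Start: joints at [-1.251, 0.052, 1.401, -0, 1.689, -0.07], TCP at [199.525, -485.622, 303.923] pointing down, gripper open.
Joint ranges: [-2.9, 2.9], [-0.91, 2.17], [0.12, 2.37], [-1.06, 4.2], [0.26, 2.73], [-2.93, 2.93]. Speed limits (rad/s): [2.57, 2.57, 3.01, 3.14, 3.14, 3.14].

## Interface

Orientations are given as a rotation vector (axis times angle).
In Python, from station import manip gives the robot as it stands.
- The arm moves only by the tool arm_command, never from a script. Its argument "series" is a list of rows, each an object with "slide": the shift along the tool's x, y, z in mm, a list of three; "spin": the turn about the tool's z in degrees; "jaw": the opening in per cent of the stroke, from 0 (shut) to 100 (fully open). In form: [{"slide": [tx, ty, tz], "spin": spin, "jaw": jaw}, ...]. A call has 1 to 5 rows; each row shifts and turns the pose as measured when the row begins, along the tool's axes as they then stand; what a row does not reach is not made up. A row lasts 1/8 s, in which the tool goes at most 62.5 mm and 10.7 degrees, less where a joint would pass 70% of its speed; a pose out of reach is approached as far as the arm can. A call is refused whole if a number of a shift passes 62.5 or a number of a turn 10.7, either way. A call with a gripper value outside its range is refused whole. The fingers move at their own pace and stop on an object; the grip force is fixed at half the most. Time passes only in rows, so rows that do not move let the fingers close. It gives the time, the measured TCP pose, the force and the opening at its end, in the units of the state.
- manip.read_state(): the state, without advancing time (a new reading comes with each control period).
- manip.grab_frame(name): name is "scene" or "top"; returns a dict with "color" (400x640x3 uint8, red, green, blue), "z_map" (400x640 float32, mm along the optical axis (not along the pixel's ray), 0 where there is no reading), "fx", "fy", "cx", "cy" (pixels), "R" (3x3) and "t" (3): a world point X has camera coordinates R X + t. Camera axes: x right, y down, z forward; pixel columns grow to the right and rows downward; lengths in mm; the calibration is good to about 2 mm. A picture is of the moment at which its call begins.
- manip.finish_job(): hands the job in, once; it reports no verdict.
The state is a dict: "clock": time; "q": joint angles; "joint_velocities": joint speeds; "tau": joint torques, N m; "tcp_pos": TCP position; "tool_rot": TCP orientation; "force": force on the tool from outside, world axes, zero at the start; "moment": the same for the moment, N m; "finger_gap": opening from 0.0 (shut) to 1.0 (fully open).
Only numpy, scipy, OpenCV 4.12 (cv2) and the standard library are available. Lean on these libraries where they do the work, as an engineer would, in place of code of your own. Each camera call takes 0.05 s, during which the arm holds its last target. There are 200 camera calls.

## Working session

There is one attempt and no reset: what is moved stays moved. The work goes in short steps, Python scripts to look and compute and a tool call to move; the robot and the scene stay as the last step left them, time stands still between calls to the robot, and variables do not carry over. Pictures are saved under pics/ and viewed, about 8 in all and at most 12, crops included, and the job is handed in when it is done.

Besides the shell and the picture viewer there is one more tool, called after ">>>" as name([rows], argument=value, ...), one row to a line, values as JSON. arm_command: Moves the arm, as the interface text tells. Its arguments: {"type":"object","properties":{"series":{"type":"array","items":{"type":"object","properties":{"slide":{"type":"array","items":{"type":"number"}},"spin":{"type":"number"},"jaw":{"type":"number"}}}}},"required":["series"]}

```bash
ls; mkdir -p pics
cat > h.py <<'E'
import numpy as np, cv2
from station import manip
from scipy.spatial.transform import Rotation as Ro
def grab(n):
    f=manip.grab_frame(n); np.savez(f'{n}.npz',**f); return f
def load(n): return np.load(f'{n}.npz')
def w(f,u,v,z=None):
    z=f['z_map'][int(v),int(u)] if z is None else z
    c=np.array([(u-f['cx'])/f['fx']*z,(v-f['cy'])/f['fy']*z,z]); return f['R'].T@(c-f['t'])
def proj(f,X):
    c=f['R']@np.array(X)+f['t']; return c[0]/c[2]*f['fx']+f['cx'],c[1]/c[2]*f['fy']+f['cy']
def cloud(f):
    v,u=np.mgrid[:400,:640]; z=f['z_map']
    c=np.stack([(u-f['cx'])/f['fx']*z,(v-f['cy'])/f['fy']*z,z],-1); return (c-f['t'])@f['R']
def save(f,name,box=None,s=1):
    im=f['color'][...,::-1]
    if box: im=im[box[1]:box[3],box[0]:box[2]]
    cv2.imwrite(f'pics/{name}.png',cv2.resize(np.ascontiguousarray(im),None,fx=s,fy=s,interpolation=cv2.INTER_CUBIC))
E
python3 - <<'E'
from h import *
for n in('scene','top'):
    f=grab(n); save(f,n+'0',None,1.25); print(n,f['fx'],f['R'].round(3).tolist(),f['t'], -f['R'].T@f['t'])
print(manip.read_state())
E
```

```text
pics
scene 504.1652901919398 [[0.228, 0.974, 0.002], [0.839, -0.196, -0.508], [-0.494, 0.117, -0.861]] [-168.76368662 -377.82094471 1700.15445622] [1196.03581604 -109.27762126 1272.52180784]
top 490.83020583982653 [[0.017, -1.0, -0.001], [-0.998, -0.017, -0.056], [0.056, 0.002, -0.998]] [  29.3799458   543.89638025 1621.32675758] [ 451.98254228   35.59850902 1649.19114603]
{'clock': 0.1, 'q': array([-1.25127663e+00,  5.27429706e-02,  1.40164001e+00, -2.91755120e-05,
        1.68855846e+00, -7.02658418e-02]), 'joint_velocities': array([ 7.27354946e-05, -9.56764277e-04, -3.31218221e-03, -1.67961279e-03,
       -7.31627694e-05, -9.79276504e-04]), 'tau': array([ 2.75701286e-04, -3.82583213e+01, -3.60986638e+01, -1.06338875e-04,
        4.79358510e-03, -1.61801631e-05]), 'tcp_pos': array([ 199.47478695, -485.44896365,  303.16420471]), 'tool_rot': array([-2.60892147e+00,  1.74873483e+00,  1.70022873e-03]), 'force': array([-0.88648046,  0.32089997,  0.2552832 ]), 'moment': array([0.04519244, 0.00203548, 0.0253764 ]), 'finger_gap': 1.0014326782469567}
```

View pics/scene0.png

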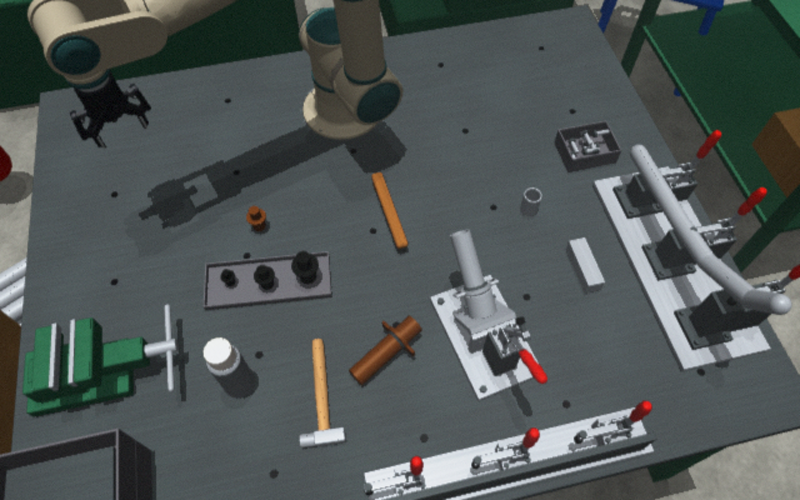

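View pics/top0.png

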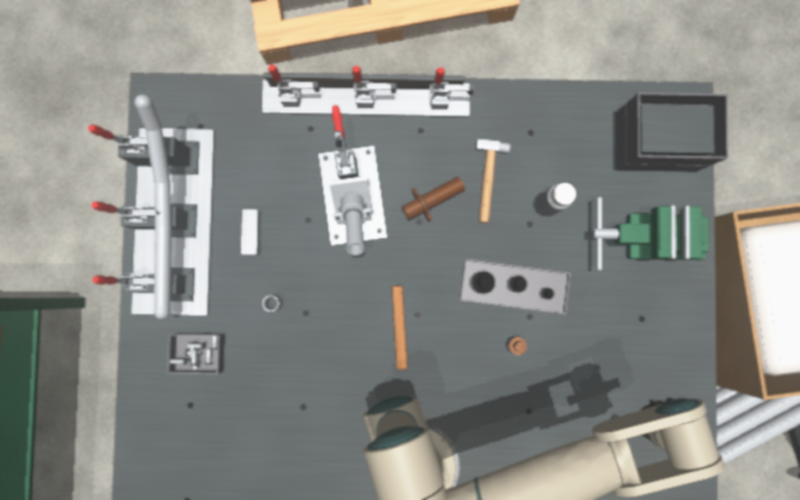

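The scene has three black plugs in the tray, at about (228,277), (264,275) and (305,265) in the scene picture. The middle-sized one should be "plug". A brown look-alike is at (257,217). The grey tube leans in the fixture at (470,260), and a brown look-alike tube lies at (385,350). Next I measure with the depth maps and confirm in crops.

Run:
```python
from h import *
T=load('top');S=load('scene')
a=T['color'][170:275,230:470][...,::-1]; b=S['color'][160:330,150:450][...,::-1]
a=cv2.resize(a,(784,343),interpolation=cv2.INTER_CUBIC); b=cv2.resize(b,(441,250),interpolation=cv2.INTER_CUBIC)
im=np.zeros((600,800,3),np.uint8); im[:343,:784]=a; im[345:595,:441]=b; cv2.imwrite('pics/c.png',im)
for n,f in(('top',T),('scene',S)):
    P=cloud(f); c=f['color'].astype(int)
    blk=(c.max(-1)<60)&(P[...,2]>25)&(P[...,2]<110)&(f['z_map']>0)&(P[...,0]>200)&(P[...,0]<520)&(P[...,1]<50)&(P[...,1]>-350)
    k,lab,st,ce=cv2.connectedComponentsWithStats(blk.astype(np.uint8))
    for i in range(1,k):
        if st[i,4]>25:
            Q=P[lab==i]; zt=np.percentile(Q[:,2],95); t=Q[Q[:,2]>zt-6]
            print(n,st[i],'top z',zt.round(1),'knobtop',np.median(t,0).round(1), 'ext',(np.percentile(Q,97,axis=0)-np.percentile(Q,3,axis=0)).round(0))
    # tube: points 
    for (u,v) in ([(284,200),(283,190),(282,180),(281,170)] if n=='top' else [(368,190),(372,205),(376,220)]):
        print(n,u,v,w(f,u,v).round(1))
```

```text
top [380 219  14  14 159] top z 97.4 knobtop [ 489.9 -168.7   95.1] ext [42. 41. 43.]
top [409 222  10  10  73] top z 76.6 knobtop [ 485.7 -258.7   74.8] ext [26. 22. 35.]
top [435 232   6   6  28] top z 56.3 knobtop [ 464.6 -337.6   52.4] ext [16. 14. 27.]
top 284 200 [558.8 156.2 165. ]
top 283 190 [586.5 157.5 194.1]
top 282 180 [619.7 163.6 165.1]
top 281 170 [654.5 170.1 133. ]
scene [201 170   8   6  34] top z 66.5 knobtop [ 336.4 -255.    66.5] ext [11. 19. 21.]
scene [233 201  22  23 369] top z 96.2 knobtop [ 491.1 -168.2   94.1] ext [42. 50. 68.]
scene [203 212  17  17 205] top z 75.0 knobtop [ 488.9 -259.2   73.4] ext [32. 38. 35.]
scene [178 216  10  11  83] top z 54.0 knobtop [ 465.4 -340.1   52. ] ext [22. 22. 24.]
scene 368 190 [578.3 151.9 195.3]
scene 372 205 [610.3 155.1 172.8]
scene 376 220 [640.  159.6 145. ]
```

View pics/c.png

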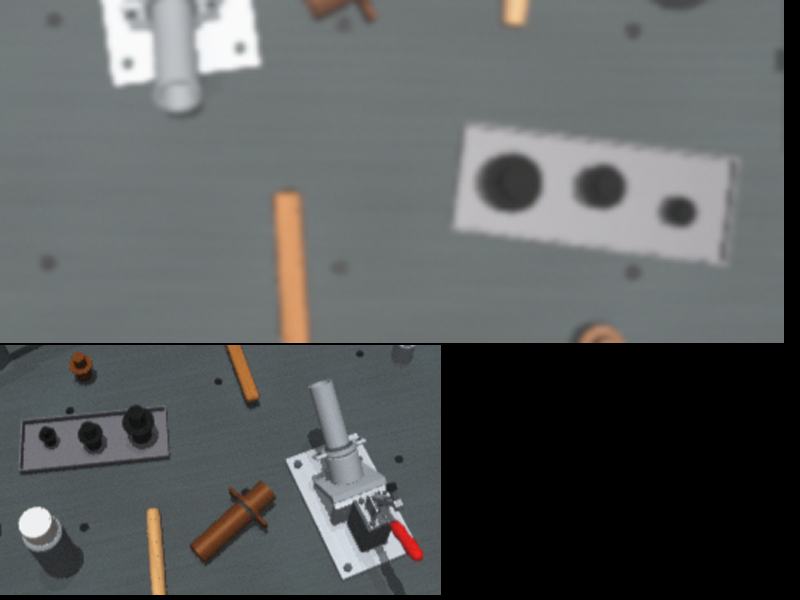

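The middle plug, about (409,222) in the top picture, has its knob top at z≈74 (text: 73), so it is "plug". Its neighbours top out at 95 and 52. The two cameras agree to within about 3 mm. Next I fit the tube axis.

Run:
```python
from h import *
from scipy.optimize import least_squares
Ps=[]
for n in('top','scene'):
    f=load(n);P=cloud(f).reshape(-1,3)
    m=(abs(P[:,0]-610)<75)&(abs(P[:,1]-157)<45)&(P[:,2]>100)&(P[:,2]<240); Ps.append(P[m])
def fit(P,x0):
    def r(x):
        p=np.array([610,x[0],x[1]]);a=np.array([-np.sin(x[2])*np.cos(x[3]),-np.sin(x[2])*np.sin(x[3]),np.cos(x[2])])
        d=P-p; return np.linalg.norm(np.cross(d,a),axis=1)-21.2
    x=x0
    for it in range(5):
        res=r(x); k=abs(res)<(10 if it<2 else 4)
        Pk=P[k]; x=least_squares(lambda x:np.linalg.norm(np.cross(Pk-np.array([610,x[0],x[1]]),np.array([-np.sin(x[2])*np.cos(x[3]),-np.sin(x[2])*np.sin(x[3]),np.cos(x[2])])),axis=1)-21.2,x,loss='soft_l1').x
    p=np.array([610,x[0],x[1]]);a=np.array([-np.sin(x[2])*np.cos(x[3]),-np.sin(x[2])*np.sin(x[3]),np.cos(x[2])])
    s=(Pk-p)@a
    print('p',p.round(1),'lean',np.degrees(x[2]).round(1),'yaw',np.degrees(x[3]).round(1),'a',a.round(3),k.sum(),'rms',r(x)[k].std().round(2),'s',np.percentile(s,[1,50,97,99,100]).round(1),'mouth',(p+a*np.percentile(s,99)).round(1))
for P in Ps+[np.vstack(Ps)]: fit(P,[155,148,np.pi/4,np.radians(5)])
# fixture plate: bright flat z~14
for n in('top','scene'):
    f=load(n);P=cloud(f);c=f['color'].astype(int)
    m=(abs(P[...,2]-14)<6)&(c.min(-1)>150)&(abs(P[...,0]-640)<150)&(abs(P[...,1]-170)<130)
    r=cv2.minAreaRect(P[m][:,:2].astype(np.float32)); print(n,r,m.sum())
    m=(P[...,2]>60)&(P[...,0]>500)&(P[...,0]<900)&(abs(P[...,1]-170)<100)&(c[...,0]>150)&(c[...,1]<70); print('red',P[m].min(0) if m.any() else 0,P[m].max(0) if m.any() else 0)
```

```text
p [610.  163.5 145.4] lean 49.6 yaw 9.2 a [-0.752 -0.122  0.648] 468 rms 1.74 s [-59.   19.   63.7  65.1  67.5] mouth [561.  155.5 187.6]
p [610.  163.9 145.1] lean 51.0 yaw 8.5 a [-0.769 -0.115  0.629] 777 rms 1.84 s [-71.3   6.   62.2  64.1  65. ] mouth [560.7 156.5 185.4]
p [610.  163.8 145.1] lean 50.3 yaw 8.8 a [-0.761 -0.118  0.638] 1221 rms 1.75 s [-65.   10.1  63.3  64.5  67.4] mouth [560.9 156.1 186.3]
top ((696.2012329101562, 177.9118194580078), (206.2039031982422, 152.48626708984375), 8.73437786102295) 1032
red 0 0
scene ((697.8576049804688, 178.58267211914062), (207.8769073486328, 149.66552734375), 9.120360374450684) 1017
red [832.97218557 192.78731161 186.84512093] [899.45643799 217.06967671 218.12047739]
```

>>> arm_command([
  {"slide": [0,0,-60],"spin": 0,"jaw": 100},
])

```text
clock: 0.22
tcp_pos: [199.1, -484.4, 357.5]
tool_rot: [-2.602, 1.744, 0.018]
force: [0.6, -1.1, 1.8]
finger_gap: 0.997
```

```bash
cat >> h.py <<'E'
def tool():
    s=manip.read_state(); return np.array(s['tcp_pos']),Ro.from_rotvec(s['tool_rot']).as_matrix(),s
def plan(target,spin=0,step=58,R=None,p=None,n=0):
    """print rows moving TCP from now to world target, spinning about tool z"""
    if R is None: p,R,_=tool()
    d=np.array(target,float)-p; n=max(n,int(np.ceil(np.linalg.norm(d)/step)),int(np.ceil(abs(spin)/10)),1)
    for i in range(n):
        print((R.T@(d/n)).round(0 if np.linalg.norm(d/n)>20 else 1).tolist(),round(spin/n,1),end='; '); R=R@Ro.from_rotvec([0,0,np.radians(spin/n)]).as_matrix()
    print(); return np.array(target,float),R
def info():
    p,R,s=tool(); d=R[:,2]
    print('t',round(float(s['clock']),2),'p',p.round(1),'tilt',np.degrees(np.arccos(-d[2])).round(1),'az',np.degrees(np.arctan2(d[1],d[0])).round(1),'d',d.round(3),'x',R[:,0].round(3),'q',np.round(s['q'],3).tolist(),'F',np.round(s['force'],1),'gap',round(float(s['finger_gap']),3))
    with open('log.txt','a') as o: o.write(repr((list(map(float,s['q'])),p.tolist(),R.tolist()))+'\n')
E
python3 - <<'E'
from h import *
from scipy.optimize import least_squares
info()
p,R,_=tool()
p,R=plan([420,-270,390],-57,R=R,p=p); print(R[:,0])
p,R=plan([500,0,400],R=R,p=p);p,R=plan([380,330,400],R=R,p=p);p,R=plan([120,520,400],R=R,p=p)
P=np.vstack([cloud(load(n)).reshape(-1,3) for n in('top','scene')])
x=np.array([163.8,145.1,.85,.15]); 
A=lambda x:np.array([-np.sin(x[2])*np.cos(x[3]),-np.sin(x[2])*np.sin(x[3]),np.cos(x[2])])
q=lambda x:np.array([610,x[0],x[1]])
for it in range(8):
    s=(P-q(x))@A(x); r=np.linalg.norm(np.cross(P-q(x),A(x)),axis=1)-21.2
    k=(s>-30)&(s<60)&(abs(r)<5)
    x=least_squares(lambda x:np.linalg.norm(np.cross(P[k]-q(x),A(x)),axis=1)-21.2,x,loss='soft_l1').x
print(k.sum(),q(x).round(1),np.degrees(x[2:]).round(1),A(x).round(3),(q(x)+A(x)*64.5).round(1))
E
```

```text
t 0.23 p [ 199.1 -484.4  357.5] tilt 0.8 az 108.3 d [-0.005  0.014 -1.   ] x [ 0.38  -0.925 -0.015] q [-1.251, 0.051, 1.296, 0.0, 1.809, -0.07] F [ 0.6 -1.1  1.8] gap 0.997
[-19.0, -48.0, -5.0] -9.5; [-11.0, -50.0, -5.0] -9.5; [-3.0, -51.0, -5.0] -9.5; [6.0, -51.0, -5.0] -9.5; [14.0, -49.0, -5.0] -9.5; [22.0, -46.0, -5.0] -9.5; 
[ 0.98270511 -0.18504251 -0.00706671]
[6.0, -56.0, -1.0] 0.0; [6.0, -56.0, -1.0] 0.0; [6.0, -56.0, -1.0] 0.0; [6.0, -56.0, -1.0] 0.0; [6.0, -56.0, -1.0] 0.0; 
[-26.0, -43.0, 1.0] 0.0; [-26.0, -43.0, 1.0] 0.0; [-26.0, -43.0, 1.0] 0.0; [-26.0, -43.0, 1.0] 0.0; [-26.0, -43.0, 1.0] 0.0; [-26.0, -43.0, 1.0] 0.0; [-26.0, -43.0, 1.0] 0.0; 
[-48.0, -23.0, 1.0] 0.0; [-48.0, -23.0, 1.0] 0.0; [-48.0, -23.0, 1.0] 0.0; [-48.0, -23.0, 1.0] 0.0; [-48.0, -23.0, 1.0] 0.0; [-48.0, -23.0, 1.0] 0.0; 
911 [610.  163.9 144.7] [49.8  9.3] [-0.753 -0.123  0.646] [561.4 156.  186.4]
```

>>> arm_command([
  {"slide": [-19,-48,-5],"spin": -9.5,"jaw": 100},
  {"slide": [-11,-50,-5],"spin": -9.5,"jaw": 100},
  {"slide": [-3,-51,-5],"spin": -9.5,"jaw": 100},
  {"slide": [6,-51,-5],"spin": -9.5,"jaw": 100},
  {"slide": [14,-49,-5],"spin": -9.5,"jaw": 100},
])

```text
clock: 0.85
tcp_pos: [384.2, -301.6, 387.0]
tool_rot: [-3.09, 0.519, 0.008]
force: [-0.5, -1.2, -0.1]
finger_gap: 0.999
```

>>> arm_command([
  {"slide": [22,-46,-5],"spin": -9.5,"jaw": 100},
  {"slide": [6,-56,0],"spin": 0,"jaw": 100},
  {"slide": [6,-56,0],"spin": 0,"jaw": 100},
  {"slide": [6,-56,0],"spin": 0,"jaw": 100},
  {"slide": [6,-56,0],"spin": 0,"jaw": 100},
])

```text
clock: 1.48
tcp_pos: [482.3, -39.9, 391.8]
tool_rot: [-3.121, 0.25, 0.013]
force: [0.8, -0.7, -0.1]
finger_gap: 1.0
```

Run:
```python
from h import *
info()
p,R,_=tool()
p,R=plan([500,0,400],0,R=R,p=p)
p,R=plan([380,330,400],R=R,p=p);p,R=plan([120,520,400],R=R,p=p)
```

```text
t 1.48 p [482.3 -39.9 391.8] tilt 0.8 az 123.0 d [-0.007  0.011 -1.   ] x [ 0.987 -0.159 -0.009] q [-0.163, -0.061, 1.341, 0.01, 1.871, -0.0] F [ 0.8 -0.7 -0.1] gap 1.0
[11.0, -42.0, -8.0] 0.0; 
[-24.0, -44.0, 1.0] 0.0; [-24.0, -44.0, 1.0] 0.0; [-24.0, -44.0, 1.0] 0.0; [-24.0, -44.0, 1.0] 0.0; [-24.0, -44.0, 1.0] 0.0; [-24.0, -44.0, 1.0] 0.0; [-24.0, -44.0, 1.0] 0.0; 
[-48.0, -24.0, 1.0] 0.0; [-48.0, -24.0, 1.0] 0.0; [-48.0, -24.0, 1.0] 0.0; [-48.0, -24.0, 1.0] 0.0; [-48.0, -24.0, 1.0] 0.0; [-48.0, -24.0, 1.0] 0.0;
```

>>> arm_command([
  {"slide": [11,-42,-8],"spin": 0,"jaw": 100},
  {"slide": [-24,-44,1],"spin": 0,"jaw": 100},
  {"slide": [-24,-44,1],"spin": 0,"jaw": 100},
  {"slide": [-24,-44,1],"spin": 0,"jaw": 100},
  {"slide": [-24,-44,1],"spin": 0,"jaw": 100},
])

```text
clock: 2.1
tcp_pos: [431.6, 197.0, 395.8]
tool_rot: [-3.122, 0.249, 0.022]
force: [1.5, 0.4, -1.0]
finger_gap: 1.003
```

>>> arm_command([
  {"slide": [-24,-44,1],"spin": 0,"jaw": 100},
  {"slide": [-24,-44,1],"spin": 0,"jaw": 100},
  {"slide": [-24,-44,1],"spin": 0,"jaw": 100},
  {"slide": [-48,-24,1],"spin": 0,"jaw": 100},
  {"slide": [-48,-24,1],"spin": 0,"jaw": 100},
])

```text
clock: 2.72
tcp_pos: [289.7, 408.4, 391.4]
tool_rot: [-3.126, 0.25, 0.028]
force: [0.5, 0.3, 0.3]
finger_gap: 1.002
```

>>> arm_command([
  {"slide": [-48,-24,1],"spin": 0,"jaw": 100},
  {"slide": [-48,-24,1],"spin": 0,"jaw": 100},
  {"slide": [-48,-24,1],"spin": 0,"jaw": 100},
  {"slide": [-48,-24,1],"spin": 0,"jaw": 100},
  {"slide": [0,-50,0],"spin": 0,"jaw": 100},
])

```text
clock: 3.35
tcp_pos: [113.4, 587.1, 390.1]
tool_rot: [-3.128, 0.244, 0.03]
force: [1.3, 0.2, 1.8]
finger_gap: 1.0
```

Run:
```python
from h import *
info()
```

```text
t 3.35 p [113.4 587.1 390.1] tilt 1.1 az 165.0 d [-0.019  0.005 -1.   ] x [ 0.988 -0.155 -0.019] q [1.312, 0.262, 0.998, 0.02, 1.881, 1.473] F [1.3 0.2 1.8] gap 1.0
```

Now I test the tilt at the reach limit by pushing outward.

>>> arm_command([
  {"slide": [0,-60,0],"spin": 0,"jaw": 100},
  {"slide": [0,-60,0],"spin": 0,"jaw": 100},
  {"slide": [0,-60,0],"spin": 0,"jaw": 100},
])

```text
clock: 3.72
tcp_pos: [135.3, 735.0, 388.1]
tool_rot: [-3.124, 0.241, 0.029]
force: [0.2, 0.4, 1.9]
finger_gap: 0.998
```

Run:
```python
from h import *
info()
```

```text
t 3.73 p [135.3 735.  388.1] tilt 1.2 az 151.8 d [-0.018  0.01  -1.   ] x [ 0.988 -0.153 -0.019] q [1.334, 0.832, 0.225, 0.022, 2.08, 1.499] F [0.2 0.4 1.9] gap 0.998
```

>>> arm_command([
  {"slide": [0,-60,0],"spin": 0,"jaw": 100},
  {"slide": [0,-60,0],"spin": 0,"jaw": 100},
])

```text
clock: 3.98
tcp_pos: [139.0, 774.9, 342.4]
tool_rot: [-3.08, 0.239, 0.023]
force: [-0.5, 0.2, -0.5]
finger_gap: 1.0
```

Run:
```python
from h import *
info()
```

```text
t 3.98 p [139.  774.9 342.4] tilt 3.1 az 101.8 d [-0.011  0.053 -0.999] x [ 0.988 -0.154 -0.019] q [1.34, 0.954, 0.127, 0.025, 2.011, 1.506] F [-0.5  0.2 -0.5] gap 1.0
```

>>> arm_command([
  {"slide": [0,-50,-45],"spin": 0,"jaw": 100},
  {"slide": [0,-50,-45],"spin": 0,"jaw": 100},
  {"slide": [0,-50,-45],"spin": 0,"jaw": 100},
])

```text
clock: 4.35
tcp_pos: [135.8, 763.3, 413.6]
tool_rot: [-2.975, 0.232, 0.008]
force: [-0.8, 0.1, -0.3]
finger_gap: 0.999
```

Run:
```python
from h import *
info()
```

```text
t 4.35 p [135.8 763.3 413.6] tilt 9.0 az 87.5 d [ 0.007  0.157 -0.988] x [ 0.988 -0.154 -0.017] q [1.339, 0.867, 0.121, 0.032, 1.998, 1.511] F [-0.8  0.1 -0.3] gap 0.999
```

>>> arm_command([
  {"slide": [3,-54,-30],"spin": 0,"jaw": 100},
  {"slide": [3,-54,-30],"spin": 0,"jaw": 100},
  {"slide": [3,-56,-26],"spin": 0,"jaw": 100},
  {"slide": [3,-56,-26],"spin": 0,"jaw": 100},
  {"slide": [3,-57,-24],"spin": 0,"jaw": 100},
])

```text
clock: 4.97
tcp_pos: [146.9, 766.6, 482.3]
tool_rot: [-2.774, 0.22, -0.022]
force: [-0.3, -0.4, 0.1]
finger_gap: 0.997
```

Run:
```python
from h import *
info()
```

```text
t 4.97 p [146.9 766.6 482.3] tilt 20.6 az 82.9 d [ 0.043  0.349 -0.936] x [ 0.988 -0.155 -0.012] q [1.322, 0.787, 0.122, 0.046, 1.876, 1.502] F [-0.3 -0.4  0.1] gap 0.997
```

>>> arm_command([
  {"slide": [3,-59,-16],"spin": 0,"jaw": 100},
  {"slide": [3,-59,-16],"spin": 0,"jaw": 100},
  {"slide": [3,-60,-12],"spin": 0,"jaw": 100},
  {"slide": [3,-60,-12],"spin": 0,"jaw": 100},
  {"slide": [3,-61,-8],"spin": 0,"jaw": 100},
])

```text
clock: 5.6
tcp_pos: [158.1, 789.5, 518.3]
tool_rot: [-2.577, 0.207, -0.05]
force: [0.9, 0.0, 0.7]
finger_gap: 0.999
```

Run:
```python
from h import *
info()
```

```text
t 5.6 p [158.1 789.5 518.3] tilt 31.9 az 81.5 d [ 0.078  0.523 -0.849] x [ 0.987 -0.158 -0.007] q [1.312, 0.761, 0.122, 0.059, 1.704, 1.497] F [0.9 0.  0.7] gap 0.999
```

```bash
cat > kin.py <<'E'
from h import *
from scipy.optimize import least_squares
import os
LO=np.array([-2.9,-.91,.12,-1.06,.26,-2.93]);HI=np.array([2.9,2.17,2.37,4.2,2.73,2.93])
def rot(ax,a): return Ro.from_euler(ax,a).as_matrix()
def fk(q,k,sg=1):
    R=rot('z',q[0]); p=R@[k[5],k[4],k[0]]; R=R@rot('y',q[1]); p=p+R@[0,0,k[1]]
    R=R@rot('y',q[2]); p=p+R@[k[6],0,k[2]]; R=R@rot('z',sg*q[3])@rot('y',q[4]); p=p+R@[0,0,k[3]]
    return p,R@rot('z',q[5])
def ik(k,sg,p,R,q0):
    f=lambda q:np.r_[(fk(q,k,sg)[0]-p)/100,(Ro.from_matrix(fk(q,k,sg)[1].T@R).as_rotvec())]
    best=None
    for s in range(8):
        q=np.clip(q0+np.random.default_rng(s).normal(0,.5*(s>0),6),LO+.01,HI-.01)
        r=least_squares(f,q,bounds=(LO,HI))
        if best is None or r.cost<best.cost-1e-9: best=r
        if best.cost<1e-7: break
    return best.x,best.cost
E
python3 - <<'E'
from kin import *
D=[eval(l) for l in open('log.txt')]
for sg in(1,-1):
    R0=[fk(q,np.zeros(7),sg)[1].T@np.array(R) for q,p,R in D]
    print(sg,[np.degrees(np.linalg.norm(Ro.from_matrix(R0[0].T@r).as_rotvec())).round(2) for r in R0], Ro.from_matrix(R0[0]).as_rotvec().round(2))
    r=least_squares(lambda k:np.concatenate([fk(q,k,sg)[0]-p for q,p,R in D])/1,[350,350,350,200,0,0,0]); print(r.x.round(1),abs(r.fun).max().round(2))
E
```

```text
1 [np.float64(0.0), np.float64(0.0), np.float64(0.0), np.float64(0.0), np.float64(0.0), np.float64(0.0), np.float64(0.0), np.float64(0.0)] [0.   0.   3.14]
[206.6 352.9 496.2 207.7  36.9   0.  106.5] 0.0
-1 [np.float64(0.0), np.float64(1.18), np.float64(2.32), np.float64(2.57), np.float64(2.89), np.float64(3.68), np.float64(5.27), np.float64(6.74)] [-0.    0.    3.14]
[219.9 347.5 484.3 192.6  47.    5.7 127.5] 12.27
```

```bash
cat > plan1.py <<'E'
from kin import *
K=[206.6,352.9,496.2,207.7,36.9,0,106.5]; Z=rot('z',np.pi)
def IK(p,R,q0): return ik(K,1,p,R@Z.T,q0)
M=np.array([561,156,187.]); 
def fvec(lean=48,yaw=9.2):
    l,y=np.radians([lean,yaw]); return np.array([np.sin(l)*np.cos(y),np.sin(l)*np.sin(y),-np.cos(l)])
def frame(d,x): x=x-d*(x@d); x/=np.linalg.norm(x); return np.c_[x,np.cross(d,x),d]
E
python3 - <<'E'
from plan1 import *
f=fvec(); q0=np.array(manip.read_state()['q'])
dn=np.array([0,0,-1.])
for t in(46,50,54):
    b=(f+dn)/np.linalg.norm(f+dn); c=np.cos(np.radians(t))/(b@-(-dn)) ; 
    yv=np.cross(f,dn); yv/=np.linalg.norm(yv); yv*=np.sign(yv[1])
    d=c*b+np.sqrt(1-c*c)*yv
    print('t',t,'d',d.round(3),'az',np.degrees(np.arctan2(d[1],d[0])).round(1))
    for sgn in(1,-1):
        xs=sgn*np.cross(d,dn); R1=frame(d,xs)
        # spin taking dn->f about d
        u=dn-d*(dn@d); v=f-d*(f@d); ps=np.arctan2(np.cross(u,v)@d,u@v)
        R2=R1@rot('z',ps)
        for e in(1,-1):
            fl=[ (a,(rot('z',0),(Ro.from_rotvec(d*np.radians(a)).as_matrix()@f)[2])) for a in range(0,181)]
            z=[(Ro.from_rotvec(d*e*np.radians(a)).as_matrix()@f)[2] for a in range(0,181)]
            i=int(np.argmin(np.abs(z))); R3=R2@rot('z',e*np.radians(i))
            P=[np.array([487,-259,66.])-54*d, M-f*22-54*d, M+f*88-54*d, M+f*88-54*d-f*80, np.array([450,100,300.])-54*d]
            out=[]
            for p,R in zip(P,[R1,R2,R2,R2,R3]):
                q,c0=IK(p,R,q0 if not out else out[-1][0]); out.append((q,c0))
            print(sgn,e,'spin plug',np.degrees(ps).round(1),'level spin',e*i,[ (q.round(2).tolist(),'%.1e'%c0) for q,c0 in out])
E
```

```text
t 46 d [ 0.201  0.691 -0.695] az 73.7
1 1 spin plug -68.9 level spin 180 [([-0.85, 0.54, 1.36, 0.66, 1.71, 2.51], '1.5e-27'), ([-0.13, 0.04, 1.67, 0.81, 1.36, 1.94], '1.5e-30'), ([-0.09, 0.34, 1.48, 0.84, 1.25, 1.88], '4.0e-21'), ([-0.12, 0.13, 1.62, 0.82, 1.33, 1.92], '1.1e-27'), ([-0.29, -0.29, 1.77, 0.81, 1.64, -1.15], '1.1e-30')]
1 -1 spin plug -68.9 level spin -90 [([-0.85, 0.54, 1.36, 0.66, 1.71, 2.51], '1.5e-27'), ([-0.13, 0.04, 1.67, 0.81, 1.36, 1.94], '1.5e-30'), ([-0.09, 0.34, 1.48, 0.84, 1.25, 1.88], '4.0e-21'), ([-0.12, 0.13, 1.62, 0.82, 1.33, 1.92], '1.1e-27'), ([-0.29, -0.29, 1.77, 0.81, 1.64, 0.43], '8.9e-24')]
-1 1 spin plug -68.9 level spin 180 [([-0.85, 0.54, 1.36, 0.66, 1.71, -0.63], '1.6e-30'), ([-0.13, 0.04, 1.67, 0.81, 1.36, -1.2], '4.1e-30'), ([-0.09, 0.34, 1.48, 0.84, 1.25, -1.26], '4.0e-21'), ([-0.12, 0.13, 1.62, 0.82, 1.33, -1.22], '9.7e-28'), ([-0.29, -0.29, 1.77, 0.81, 1.64, 2.0], '9.6e-23')]
-1 -1 spin plug -68.9 level spin -90 [([-0.85, 0.54, 1.36, 0.66, 1.71, -0.63], '1.6e-30'), ([-0.13, 0.04, 1.67, 0.81, 1.36, -1.2], '4.1e-30'), ([-0.09, 0.34, 1.48, 0.
[... 1904 characters left out ...]
7, 0.21, 1.59, 0.96, 1.44, 1.9], '4.9e-28'), ([-0.34, -0.2, 1.76, 0.94, 1.72, -1.11], '3.6e-22')]
-1 1 spin plug -60.4 level spin 180 [([-0.86, 0.66, 1.25, 0.71, 1.87, -0.71], '3.0e-29'), ([-0.18, 0.13, 1.64, 0.95, 1.47, -1.22], '2.2e-30'), ([-0.13, 0.43, 1.44, 0.97, 1.37, -1.27], '1.0e-20'), ([-0.17, 0.21, 1.59, 0.96, 1.44, -1.24], '2.9e-28'), ([-0.34, -0.2, 1.76, 0.94, 1.72, 2.0], '4.2e-25')]
-1 -1 spin plug -60.4 level spin -178 [([-0.86, 0.66, 1.25, 0.71, 1.87, -0.71], '3.0e-29'), ([-0.18, 0.13, 1.64, 0.95, 1.47, -1.22], '2.2e-30'), ([-0.13, 0.43, 1.44, 0.97, 1.37, -1.27], '1.0e-20'), ([-0.17, 0.21, 1.59, 0.96, 1.44, -1.24], '2.9e-28'), ([-0.34, -0.2, 1.76, 0.94, 1.72, 2.03], '2.5e-24')]
```

>>> arm_command([
  {"slide": [14,-60,-4],"spin": 0,"jaw": 100},
  {"slide": [14,-60,-2],"spin": 0,"jaw": 100},
  {"slide": [14,-60,0],"spin": 0,"jaw": 100},
  {"slide": [14,-60,3],"spin": 0,"jaw": 100},
  {"slide": [14,-60,6],"spin": 0,"jaw": 100},
])

```text
clock: 6.22
tcp_pos: [213.9, 809.7, 542.9]
tool_rot: [-2.38, 0.196, -0.084]
force: [1.0, 0.5, -0.1]
finger_gap: 1.0
```

Run:
```python
from plan1 import *
info(); d=tool()[1][:,2]; print(np.degrees(np.arccos([d@fvec(l) for l in (45,48,50)])))
```

```text
t 6.22 p [213.9 809.7 542.9] tilt 43.2 az 80.2 d [ 0.116  0.675 -0.728] x [ 0.986 -0.165  0.004] q [1.242, 0.762, 0.123, 0.109, 1.509, 1.442] F [ 1.   0.5 -0.1] gap 1.0
[47.72779063 49.23037478 50.28779952]
```

>>> arm_command([
  {"slide": [40,-47,3],"spin": 0,"jaw": 100},
  {"slide": [40,-47,4],"spin": 0,"jaw": 100},
  {"slide": [40,-47,5],"spin": 0,"jaw": 100},
  {"slide": [40,-47,6],"spin": 0,"jaw": 100},
])

```text
clock: 6.72
tcp_pos: [338.2, 785.0, 560.0]
tool_rot: [-2.248, 0.193, -0.121]
force: [0.3, 1.2, 0.8]
finger_gap: 0.998
```

Run:
```python
from plan1 import *
info(); p,R,s=tool();d=R[:,2]; print(np.degrees(np.arccos([d@fvec(l) for l in (45,48,50)])))
for w_,sp in (([300,450,430],90),([450,50,400],90),([487,-259,200]-54*d-[0,0,0],0)):
    p,R=plan(w_,sp,step=57,R=R,p=p,n=9); print(R[:,0].round(2),p)
```

```text
t 6.72 p [338.2 785.  560. ] tilt 50.9 az 78.6 d [ 0.153  0.76  -0.631] x [ 0.983 -0.181  0.021] q [1.064, 0.766, 0.123, 0.241, 1.394, 1.302] F [0.3 1.2 0.8] gap 0.998
[50.25990431 51.30521562 52.0630416 ]
[2.0, 35.0, -20.0] 10.0; [8.0, 34.0, -20.0] 10.0; [14.0, 32.0, -20.0] 10.0; [19.0, 29.0, -20.0] 10.0; [24.0, 25.0, -20.0] 10.0; [28.0, 21.0, -20.0] 10.0; [31.0, 15.0, -20.0] 10.0; [34.0, 10.0, -20.0] 10.0; [35.0, 4.0, -20.0] 10.0; 
[-0.1  -0.62 -0.78] [300. 450. 430.]
[29.0, -24.0, -29.0] 10.0; [24.0, -29.0, -29.0] 10.0; [19.0, -33.0, -29.0] 10.0; [13.0, -35.0, -29.0] 10.0; [6.0, -37.0, -29.0] 10.0; [-0.0, -38.0, -29.0] 10.0; [-7.0, -37.0, -29.0] 10.0; [-13.0, -35.0, -29.0] 10.0; [-19.0, -32.0, -29.0] 10.0; 
[-0.98  0.18 -0.02] [450.  50. 400.]
[-10.0, -38.0, -17.0] 0.0; [-10.0, -38.0, -17.0] 0.0; [-10.0, -38.0, -17.0] 0.0; [-10.0, -38.0, -17.0] 0.0; [-10.0, -38.0, -17.0] 0.0; [-10.0, -38.0, -17.0] 0.0; [-10.0, -38.0, -17.0] 0.0; [-10.0, -38.0, -17.0] 0.0; [-10.0, -38.0, -17.0] 0.0; 
[-0.98  0.18 -0.02] [ 478.7198005  -300.05730128  234.08425308]
```

Run:
```python
from plan1 import *
p,R,s=tool();d=R[:,2]; q=np.array(s['q'])
for w_,sp in (([300,450,430],0),([450,50,400],90),([487,-259,230]-54*d,90)):
    p,R=plan(w_,sp,step=60,R=R,p=p,n=6); q,c=IK(p,R,q); print(p,q.round(2),c)
```

```text
[3.0, 45.0, -25.0] 0.0; [3.0, 45.0, -25.0] 0.0; [3.0, 45.0, -25.0] 0.0; [3.0, 45.0, -25.0] 0.0; [3.0, 45.0, -25.0] 0.0; [3.0, 45.0, -25.0] 0.0; [3.0, 45.0, -25.0] 0.0; 
[300. 450. 430.] [ 0.73 -0.32  1.64  0.54  1.11  0.84] 6.131224170036438e-26
[24.0, 29.0, -29.0] 10.0; [29.0, 24.0, -29.0] 10.0; [33.0, 19.0, -29.0] 10.0; [35.0, 13.0, -29.0] 10.0; [37.0, 6.0, -29.0] 10.0; [38.0, -0.0, -29.0] 10.0; [37.0, -7.0, -29.0] 10.0; [35.0, -13.0, -29.0] 10.0; [32.0, -19.0, -29.0] 10.0; 
[450.  50. 400.] [-0.34 -0.22  1.62  0.9   1.79  1.59] 6.895732599170202e-30
[36.0, -10.0, -20.0] 10.0; [33.0, -16.0, -20.0] 10.0; [30.0, -21.0, -20.0] 10.0; [26.0, -26.0, -20.0] 10.0; [21.0, -30.0, -20.0] 10.0; [15.0, -34.0, -20.0] 10.0; [9.0, -36.0, -20.0] 10.0; [3.0, -37.0, -20.0] 10.0; [-3.0, -37.0, -20.0] 10.0; 
[ 478.7198005  -300.05730128  264.08425308] [-0.86  0.43  1.19  0.75  2.03  2.62] 2.081744835860084e-25
```

>>> arm_command([
  {"slide": [3,45,-25],"spin": 0,"jaw": 100},
  {"slide": [3,45,-25],"spin": 0,"jaw": 100},
  {"slide": [3,45,-25],"spin": 0,"jaw": 100},
  {"slide": [3,45,-25],"spin": 0,"jaw": 100},
  {"slide": [3,45,-25],"spin": 0,"jaw": 100},
])

```text
clock: 7.35
tcp_pos: [319.4, 572.1, 471.4]
tool_rot: [-2.246, 0.196, -0.124]
force: [0.4, -0.0, 1.0]
finger_gap: 1.0
```

>>> arm_command([
  {"slide": [3,45,-25],"spin": 0,"jaw": 100},
  {"slide": [3,45,-25],"spin": 0,"jaw": 100},
  {"slide": [24,29,-29],"spin": 10,"jaw": 100},
  {"slide": [29,24,-29],"spin": 10,"jaw": 100},
  {"slide": [33,19,-29],"spin": 10,"jaw": 100},
])

```text
clock: 7.98
tcp_pos: [355.9, 335.8, 419.9]
tool_rot: [-2.109, 0.783, 0.16]
force: [0.9, -0.6, -0.1]
finger_gap: 1.0
```

>>> arm_command([
  {"slide": [35,13,-29],"spin": 10,"jaw": 80},
  {"slide": [37,6,-29],"spin": 10,"jaw": 80},
  {"slide": [38,0,-29],"spin": 10,"jaw": 80},
  {"slide": [37,-7,-29],"spin": 10,"jaw": 80},
  {"slide": [35,-13,-29],"spin": 10,"jaw": 80},
])

```text
clock: 8.6
tcp_pos: [435.5, 104.7, 400.6]
tool_rot: [-1.603, 1.675, 0.621]
force: [0.6, 0.3, -0.5]
finger_gap: 0.8
```

Run:
```python
from plan1 import *
info();p,R,s=tool();d=R[:,2]; q=np.array(s['q'])
x=np.cross(d,[0,0,-1]); x/=np.linalg.norm(x); sp=np.degrees(np.arctan2(np.cross(R[:,0],x)@d,R[:,0]@x)); print(sp)
p,R=plan([487,-259,230]-54*d,sp,R=R,p=p); q,c=IK(p,R,q); print(p,q.round(2),c)
```

```text
t 8.6 p [435.5 104.7 400.6] tilt 51.6 az 77.4 d [ 0.171  0.765 -0.621] x [ 0.038 -0.635 -0.772] q [-0.226, -0.303, 1.69, 0.91, 1.689, 1.536] F [ 0.6  0.3 -0.5] gap 0.8
100.12480037076188
[33.0, -6.0, -20.0] 9.1; [32.0, -11.0, -20.0] 9.1; [30.0, -16.0, -20.0] 9.1; [27.0, -21.0, -20.0] 9.1; [23.0, -25.0, -20.0] 9.1; [19.0, -28.0, -20.0] 9.1; [14.0, -31.0, -20.0] 9.1; [9.0, -32.0, -20.0] 9.1; [4.0, -33.0, -20.0] 9.1; [-1.0, -34.0, -20.0] 9.1; [-7.0, -33.0, -20.0] 9.1; 
[ 477.74002522 -300.30339337  263.53032304] [-0.86  0.43  1.2   0.77  2.02  2.66] 3.575024213851959e-21
```

>>> arm_command([
  {"slide": [33,-6,-20],"spin": 9.1,"jaw": 70},
  {"slide": [32,-11,-20],"spin": 9.1,"jaw": 70},
  {"slide": [30,-16,-20],"spin": 9.1,"jaw": 70},
  {"slide": [27,-21,-20],"spin": 9.1,"jaw": 70},
  {"slide": [23,-25,-20],"spin": 9.1,"jaw": 70},
])

```text
clock: 9.22
tcp_pos: [453.7, -88.8, 337.3]
tool_rot: [-0.846, 2.314, 0.991]
force: [-0.9, -0.3, -0.5]
finger_gap: 0.702
```

>>> arm_command([
  {"slide": [19,-28,-20],"spin": 9.1,"jaw": 70},
  {"slide": [14,-31,-20],"spin": 9.1,"jaw": 70},
  {"slide": [9,-32,-20],"spin": 9.1,"jaw": 70},
  {"slide": [4,-33,-20],"spin": 9.1,"jaw": 70},
  {"slide": [-1,-34,-20],"spin": 9.1,"jaw": 70},
])

```text
clock: 9.85
tcp_pos: [466.2, -281.2, 273.3]
tool_rot: [0.165, 2.691, 1.274]
force: [-0.8, -0.8, -0.1]
finger_gap: 0.703
```

Run:
```python
from plan1 import *
info();p,R,s=tool();d=R[:,2]; q=np.array(s['q'])
x=np.cross(d,[0,0,-1]); x/=np.linalg.norm(x); sp=np.degrees(np.arctan2(np.cross(R[:,0],x)@d,R[:,0]@x)); print(sp)
G=np.array([487,-259,66])
p,R=plan(G-54*d-90*d,sp,R=R,p=p); q,c=IK(p,R,q); print(p,q.round(2),c)
```

```text
t 9.85 p [ 466.2 -281.2  273.3] tilt 51.3 az 75.9 d [ 0.191  0.757 -0.625] x [-0.981  0.168 -0.097] q [-0.859, 0.351, 1.277, 0.777, 1.996, 2.559] F [-0.8 -0.8 -0.1] gap 0.703
7.10350539457723
[1.0, -49.0, 2.0] 2.4; [-1.0, -49.0, 2.0] 2.4; [-3.0, -49.0, 2.0] 2.4; 
[ 459.52710033 -368.0450947   155.94669035] [-0.95  0.63  1.15  0.69  1.95  2.5 ] 1.6128619371371085e-18
```

>>> arm_command([
  {"slide": [1,-49,2],"spin": 2.4,"jaw": 70},
  {"slide": [-1,-49,2],"spin": 2.4,"jaw": 70},
  {"slide": [-3,-49,2],"spin": 2.4,"jaw": 70},
  {"slide": [0,0,0],"spin": 0,"jaw": 70},
])

```text
clock: 10.35
tcp_pos: [459.2, -374.6, 149.8]
tool_rot: [0.355, 2.717, 1.302]
force: [-0.0, 0.9, 0.0]
finger_gap: 0.704
```

Run:
```python
from plan1 import *
info();p,R,s=tool();d=R[:,2]
G=np.array([487,-259,69])
plan(G-54*d-25*d,0,step=30,R=R,p=p); plan(G-54*d,0,step=25,R=R,p=G-79*d)
```

```text
t 10.35 p [ 459.2 -374.6  149.8] tilt 51.2 az 75.4 d [ 0.197  0.754 -0.627] x [-0.967  0.255  0.003] q [-0.958, 0.646, 1.137, 0.691, 1.94, 2.502] F [-0.   0.9  0. ] gap 0.704
[1.0, 4.0, 21.0] 0.0; [1.0, 4.0, 21.0] 0.0; [1.0, 4.0, 21.0] 0.0; 
[-0.0, 0.0, 12.5] 0.0; [-0.0, 0.0, 12.5] 0.0;
```

>>> arm_command([
  {"slide": [1,4,21],"spin": 0,"jaw": 70},
  {"slide": [1,4,21],"spin": 0,"jaw": 70},
  {"slide": [1,4,21],"spin": 0,"jaw": 70},
  {"slide": [0,0,0],"spin": 0,"jaw": 70},
])

```text
clock: 10.85
tcp_pos: [473.5, -317.4, 125.5]
tool_rot: [0.346, 2.714, 1.287]
force: [0.9, -0.0, -0.1]
finger_gap: 0.7
```

Run:
```python
from plan1 import *
info();p,R,s=tool();d=R[:,2]
G=np.array([487,-259,69])
plan(G-54*d,0,step=15,R=R,p=p)
f=grab('scene'); g=grab('top'); a=cv2.resize(f['color'][130:270,140:310],(480,395),interpolation=cv2.INTER_CUBIC)
b=cv2.resize(g['color'][190:270,350:470],(480,320),interpolation=cv2.INTER_CUBIC)
im=np.zeros((400,800,3),np.uint8); im[:395,:480]=a; im[:320,480:]=b[:,80:400]; cv2.imwrite('pics/pick.png',im[...,::-1])
print([proj(f,G),proj(g,G)])
```

```text
t 10.85 p [ 473.5 -317.4  125.5] tilt 50.8 az 74.8 d [ 0.203  0.748 -0.632] x [-0.967  0.255 -0.009] q [-0.889, 0.583, 1.279, 0.708, 1.826, 2.492] F [ 0.9 -0.  -0.1] gap 0.7
[1.2, -3.0, 14.1] 0.0; [1.2, -3.0, 14.1] 0.0; 
[(np.float64(209.55475302605652), np.float64(215.75698920380844)), (np.float64(414.93420076967624), np.float64(226.59474382175654))]
```

View pics/pick.png

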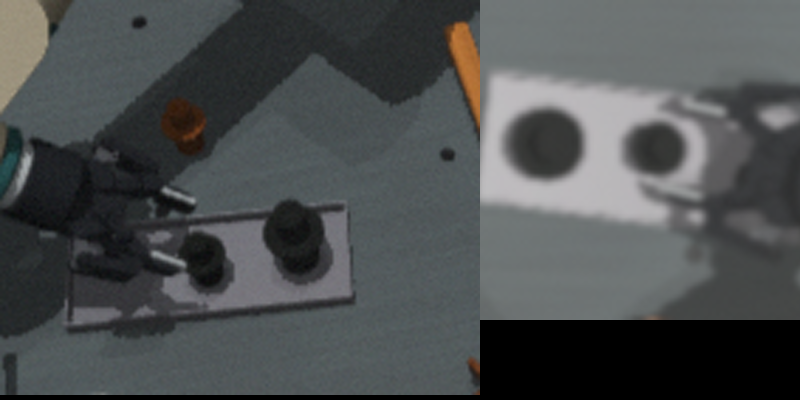

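The gripper straddles the middle plug, which sits at (207,250) in the left crop and (655,150) in the right one. It is well centred, so I advance and close.

>>> arm_command([
  {"slide": [1,-3,15],"spin": 0,"jaw": 70},
  {"slide": [1,-2,15],"spin": 0,"jaw": 70},
  {"slide": [0,0,0],"spin": 0,"jaw": 70},
])

```text
clock: 11.32
tcp_pos: [477.2, -299.1, 102.9]
tool_rot: [0.347, 2.712, 1.281]
force: [0.5, -0.7, -1.0]
finger_gap: 0.702
```

Run:
```python
from plan1 import *
info();p,R,s=tool();d=R[:,2]
G=np.array([487,-259,69])
plan(G-54*d,0,step=15,R=R,p=p)
```

```text
t 11.32 p [ 477.2 -299.1  102.9] tilt 50.7 az 74.5 d [ 0.206  0.745 -0.634] x [-0.966  0.257 -0.012] q [-0.866, 0.586, 1.326, 0.711, 1.77, 2.475] F [ 0.5 -0.7 -1. ] gap 0.702
[1.3, -0.1, -0.6] 0.0;
```

>>> arm_command([
  {"slide": [1,0,0],"spin": 0,"jaw": 0},
  {"slide": [0,0,0],"spin": 0,"jaw": 0},
  {"slide": [0,0,0],"spin": 0,"jaw": 0},
  {"slide": [0,0,0],"spin": 0,"jaw": 0},
])

```text
clock: 11.82
tcp_pos: [476.2, -299.5, 103.2]
tool_rot: [0.347, 2.712, 1.28]
force: [-0.2, -0.3, 0.1]
finger_gap: 0.257
```

Run:
```python
from plan1 import *
info();p,R,s=tool();d=R[:,2]
plan(p+[0,0,90],0,step=30,R=R,p=p)
```

```text
t 11.82 p [ 476.2 -299.5  103.2] tilt 50.6 az 74.5 d [ 0.207  0.745 -0.634] x [-0.966  0.258 -0.013] q [-0.868, 0.584, 1.328, 0.711, 1.77, 2.474] F [-0.2 -0.3  0.1] gap 0.257
[-0.0, 17.0, -14.0] 0.0; [-0.0, 17.0, -14.0] 0.0; [-0.0, 17.0, -14.0] 0.0; [-0.0, 17.0, -14.0] 0.0;
```

>>> arm_command([
  {"slide": [0,12,-10],"spin": 0,"jaw": 0},
  {"slide": [0,20,-16],"spin": 0,"jaw": 0},
  {"slide": [0,27,-22],"spin": 0,"jaw": 0},
  {"slide": [0,40,-33],"spin": 0,"jaw": 0},
  {"slide": [0,40,-33],"spin": 0,"jaw": 0},
])

```text
clock: 12.45
tcp_pos: [473.0, -298.1, 291.6]
tool_rot: [0.348, 2.713, 1.283]
force: [0.9, -0.1, -1.1]
finger_gap: 0.258
```

Run:
```python
from plan1 import *
info();p,R,s=tool();d=R[:,2];q=np.array(s['q'])
f=fvec(48.5); dn=np.array([0,0,-1.])
u=dn-d*(dn@d); v=f-d*(f@d); ps=np.degrees(np.arctan2(np.cross(u,v)@d,u@v)); print('spin',ps,'angles',np.degrees(np.arccos([d@dn,d@f])))
T=M-f*(26+40+30)-54*d
p,R=plan(T,ps,R=R,p=p); print(p,IK(p,R,q))
```

```text
t 12.45 p [ 473.  -298.1  291.6] tilt 50.7 az 74.6 d [ 0.205  0.746 -0.633] x [-0.966  0.257 -0.01 ] q [-0.87, 0.374, 1.208, 0.785, 2.017, 2.71] F [ 0.9 -0.1 -1.1] gap 0.258
spin -65.13668381084052 angles [50.71156793 48.65267302]
[14.0, 35.0, 44.0] -9.3; [8.0, 36.0, 44.0] -9.3; [2.0, 37.0, 44.0] -9.3; [-4.0, 37.0, 44.0] -9.3; [-10.0, 36.0, 44.0] -9.3; [-16.0, 34.0, 44.0] -9.3; [-21.0, 31.0, 44.0] -9.3; 
[478.94705843 104.20523551 284.80565425] (array([-0.19999669, -0.14271956,  1.78072906,  0.88780567,  1.47544283,
        1.98282865]), np.float64(3.0995795990250844e-30))
```

>>> arm_command([
  {"slide": [14,35,44],"spin": -9.3,"jaw": 0},
  {"slide": [8,36,44],"spin": -9.3,"jaw": 0},
  {"slide": [2,37,44],"spin": -9.3,"jaw": 0},
  {"slide": [-4,37,44],"spin": -9.3,"jaw": 0},
  {"slide": [-10,36,44],"spin": -9.3,"jaw": 0},
])

```text
clock: 13.08
tcp_pos: [476.8, -5.2, 299.2]
tool_rot: [-0.721, 2.377, 0.969]
force: [0.5, -0.2, 0.5]
finger_gap: 0.258
```

Run:
```python
from plan1 import *
info();p,R,s=tool();d=R[:,2];q=np.array(s['q'])
f=fvec(48.5); x=np.cross(d,f); x/=np.linalg.norm(x)
sp=np.degrees(np.arctan2(np.cross(R[:,0],x)@d,R[:,0]@x)); print('spin',sp,np.degrees(np.arccos(d@f)))
T=M-f*(26+40+30)-54*d
plan(T,sp,R=R,p=p)
```

```text
t 13.07 p [476.8  -5.2 299.2] tilt 50.2 az 73.2 d [ 0.222  0.736 -0.64 ] x [-0.751 -0.289 -0.593] q [-0.432, -0.098, 1.708, 0.869, 1.652, 2.14] F [ 0.5 -0.2  0.5] gap 0.258
spin -15.488741314638133 47.44965889961809
[-12.0, 30.0, 45.0] -7.7; [-16.0, 28.0, 45.0] -7.7;
```

>>> arm_command([
  {"slide": [-12,30,45],"spin": -7.7,"jaw": 0},
  {"slide": [-16,28,45],"spin": -7.7,"jaw": 0},
  {"slide": [0,0,0],"spin": 0,"jaw": 0},
])

```text
clock: 13.45
tcp_pos: [475.0, 111.9, 291.7]
tool_rot: [-1.03, 2.19, 0.845]
force: [0.2, -0.6, 0.1]
finger_gap: 0.255
```

```bash
cat >> plan1.py <<'E'
import glob
Rp=Ro.from_rotvec([0.347,2.712,1.28]).as_matrix(); PT=Rp.T@np.array([0,0,1.])  # plug axis in tool frame
E
python3 - <<'E'
from plan1 import *
info();p,R,s=tool();d=R[:,2]
f=fvec(48.5); a=R@PT; print('plug axis',a.round(3),'vs tube',(-f).round(3),'off deg',np.degrees(np.arccos(a@-f)).round(1))
g=p+54*d; T=M-f*96
print('grip',g.round(1),'want',T.round(1),'lateral', ((g-M)-f*((g-M)@f)).round(1),'along',(g-M)@-f)
fs=grab('scene'); ft=grab('top')
A=cv2.resize(fs['color'][120:260,310:450],(560,560),interpolation=cv2.INTER_CUBIC)
B=cv2.resize(ft['color'][150:240,250:310],(240,360),interpolation=cv2.INTER_CUBIC)
im=np.zeros((560,800,3),np.uint8); im[:,:560]=A; im[:360,560:]=B; cv2.imwrite('pics/ins.png',im[...,::-1])
for n,F,o,k in(('s',fs,(310,120),4),('t',ft,(250,150),4)):
    for X in (M,g,g-a*66): u=proj(F,X); print(n,((u[0]-o[0])*k,(u[1]-o[1])*k))
E
```

```text
t 13.45 p [475.  111.9 291.7] tilt 50.4 az 73.1 d [ 0.224  0.737 -0.637] x [-0.541 -0.45  -0.71 ] q [-0.182, -0.176, 1.794, 0.88, 1.454, 2.003] F [ 0.2 -0.6  0.1] gap 0.255
plug axis [-0.762 -0.073  0.644] vs tube [-0.739 -0.12   0.663] off deg 3.2
grip [487.  151.7 257.3] want [490.  144.5 250.6] lateral [1.3 7.9 2.9] along 101.76781350518952
s (np.float64(229.7927285157116), np.float64(262.95000238467674))
s (np.float64(199.585173296623), np.float64(106.2819607718584))
s (np.float64(223.7574580369935), np.float64(208.2202807466465))
t (np.float64(134.02654699074742), np.float64(194.97901349544463))
t (np.float64(129.82929235870688), np.float64(291.5923012048537))
t (np.float64(129.55471936986487), np.float64(224.35949824363297))
```

View pics/ins.png

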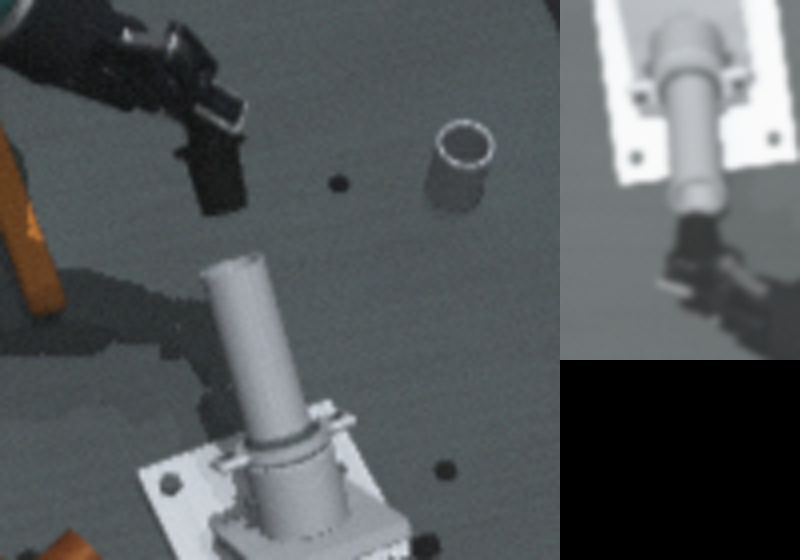

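```bash
cat >> plan1.py <<'E'
def fitaxis(P,c,a,rfun,lo,hi,tol=6,n=8):
    """refine axis point c, direction a with s along a from c"""
    e1=np.cross(a,[0,0,1.]);e1/=np.linalg.norm(e1);e2=np.cross(a,e1); x=np.zeros(4)
    g=lambda x:(c+x[0]*e1+x[1]*e2,(lambda v:v/np.linalg.norm(v))(a+x[2]*e1+x[3]*e2))
    def r(x,P): cc,aa=g(x); s=(P-cc)@aa; return np.linalg.norm(np.cross(P-cc,aa),axis=1)-rfun(s)
    for i in range(n):
        cc,aa=g(x); s=(P-cc)@aa; k=(s>lo)&(s<hi)&(abs(r(x,P))<(tol if i>1 else 2*tol))
        x=least_squares(r,x,args=(P[k],),loss='soft_l1').x
    return *g(x),k.sum(),r(x,P[k]).std()
E
python3 - <<'E'
from plan1 import *
p,R,s=tool();d=R[:,2];g=p+54*d;a=R@PT;f=fvec(48.5)
for n in('scene','top','both'):
    fs=[load(m) for m in(('scene','top') if n=='both' else (n,))]
    P=np.vstack([cloud(F).reshape(-1,3) for F in fs]);C=np.vstack([F['color'].reshape(-1,3) for F in fs]).astype(int)
    blk=C.max(1)<70; near=np.linalg.norm(P-(g-a*45),axis=1)<45
    c1,a1,k1,r1=fitaxis(P[blk&near],g-a*66,a,lambda s:14.5+s*2.5/40,4,36)
    near=(np.linalg.norm(P-M-f*50,axis=1)<75)&~blk
    c2,a2,k2,r2=fitaxis(P[near],M,-f,lambda s:21.2+0*s,-95,-3)
    print(n,'plug end',c1.round(1),a1.round(3),k1,r1.round(2),'| tube mouth',c2.round(1),a2.round(3),k2,r2.round(2),'ang',np.degrees(np.arccos(a1@a2)).round(1),'lean',np.degrees(np.arccos(a2[2])).round(1))
    e=c1-c2; print('  lateral of plug end from tube axis',(e-a2*(e@a2)).round(1),'along',(e@a2).round(1))
E
```

```text
scene plug end [539.2 155.6 215.9] [-0.771 -0.065  0.634] 157 1.94 | tube mouth [560.7 156.4 186.8] [-0.753 -0.119  0.647] 591 1.98 ang 3.3 lean 49.7
  lateral of plug end from tube axis [4.9 3.4 6.3] along 35.2
top plug end [539.9 152.  216.3] [-0.774 -0.014  0.633] 58 1.66 | tube mouth [561.6 155.7 187.6] [-0.743 -0.113  0.66 ] 365 1.86 ang 6.1 lean 48.7
  lateral of plug end from tube axis [4.7 0.3 5.3] along 35.5
both plug end [539.3 155.2 216. ] [-0.766 -0.069  0.64 ] 216 2.03 | tube mouth [561.1 156.2 187.1] [-0.748 -0.116  0.653] 953 2.0 ang 3.0 lean 49.2
  lateral of plug end from tube axis [4.6 3.1 5.8] along 35.3
```

```bash
cat >> plan1.py <<'E'
M2=np.array([561.1,156.2,187.1]); A2=np.array([-.748,-.116,.653]); A2/=np.linalg.norm(A2)
OFF=np.array([2.,-1.3,1.2]) # measured plug end minus predicted
def ins(al,step=12):
    info();p,R,s=tool();d=R[:,2];a=R@PT; end=p+54*d-66*a+OFF; e=end-M2
    print('end lateral',(e-A2*(e@A2)).round(1),'along',(e@A2).round(1),'ang',np.degrees(np.arccos(a@A2)).round(1),'F along -A',(np.array(s['force'])@A2).round(1))
    lat=-20*(a-A2*(a@A2)); T=M2+A2*al+lat; plan(p+T-end,0,step=step,R=R,p=p); print('A in tool',(R.T@A2).round(3))
E
python3 -c "
from plan1 import *
ins(12)"
```

```text
t 13.55 p [476.  109.1 291.9] tilt 50.4 az 72.9 d [ 0.227  0.736 -0.638] x [-0.544 -0.448 -0.71 ] q [-0.187, -0.174, 1.792, 0.88, 1.455, 2.004] F [ 0.4 -0.2 -0.6] gap 0.258
end lateral [ 5.5 -0.1  6.3] along 34.8 ang 2.9 F along -A -0.6
[2.6, -5.0, 5.8] 0.0; [2.6, -5.0, 5.8] 0.0; [2.6, -5.0, 5.8] 0.0; 
A in tool [-0.005  0.741 -0.672]
```

>>> arm_command([
  {"slide": [2.6,-5,5.8],"spin": 0,"jaw": 0},
  {"slide": [2.6,-5,5.8],"spin": 0,"jaw": 0},
  {"slide": [2.6,-5,5.8],"spin": 0,"jaw": 0},
  {"slide": [0,0,0],"spin": 0,"jaw": 0},
])

```text
clock: 14.05
tcp_pos: [489.6, 107.5, 269.9]
tool_rot: [-1.016, 2.195, 0.841]
force: [-0.5, 0.4, 0.2]
finger_gap: 0.261
```

```bash
python3 -c "
from plan1 import *
ins(-4)"
```

```text
t 14.05 p [489.6 107.5 269.9] tilt 50.4 az 72.5 d [ 0.231  0.734 -0.638] x [-0.547 -0.444 -0.71 ] q [-0.185, -0.117, 1.786, 0.885, 1.416, 1.97] F [-0.5  0.4  0.2] gap 0.261
end lateral [ 1.  -4.9  0.2] along 10.3 ang 3.1 F along -A 0.4
[-0.6, -4.0, 6.2] 0.0; [-0.6, -4.0, 6.2] 0.0; 
A in tool [-0.003  0.738 -0.675]
```

>>> arm_command([
  {"slide": [-0.6,-2,4],"spin": 0,"jaw": 0},
  {"slide": [-0.6,-0.5,4],"spin": 0,"jaw": 0},
  {"slide": [0,0,0],"spin": 0,"jaw": 0},
])

```text
clock: 14.42
tcp_pos: [494.6, 112.9, 264.5]
tool_rot: [-1.015, 2.195, 0.841]
force: [-0.3, 0.2, -0.2]
finger_gap: 0.254
```

```bash
cat >> plan1.py <<'E'
def fits():
    p,R,s=tool();d=R[:,2];g=p+54*d;a=R@PT
    fs=[grab('scene'),grab('top')]
    P=np.vstack([cloud(F).reshape(-1,3) for F in fs]);C=np.vstack([F['color'].reshape(-1,3) for F in fs]).astype(int)
    blk=C.max(1)<70; near=np.linalg.norm(P-(g-a*45),axis=1)<45
    c1,a1,k1,r1=fitaxis(P[blk&near],g-a*66,a,lambda s:14.5+s*2.5/40,4,36)
    near=(np.linalg.norm(P-M2+A2*50,axis=1)<75)&~blk
    c2,a2,k2,r2=fitaxis(P[near],M2,A2,lambda s:21.2+0*s,-95,-3); e=c1-c2
    print('plug',c1.round(1),a1.round(3),k1,'pred',(g-a*66).round(1),'tube',c2.round(1),a2.round(3),k2,'ang',np.degrees(np.arccos(a1@a2)).round(1),'lat',(e-a2*(e@a2)).round(1),'along',(e@a2).round(1))
E
python3 -c "
from plan1 import *
ins(-4);fits()"
```

```text
t 14.43 p [494.6 112.9 264.5] tilt 50.4 az 72.5 d [ 0.231  0.735 -0.638] x [-0.548 -0.444 -0.709] q [-0.171, -0.098, 1.78, 0.886, 1.397, 1.97] F [-0.3  0.2 -0.2] gap 0.254
end lateral [ 0.  -0.5 -0. ] along 2.5 ang 3.1 F along -A 0.0
[-0.0, -5.2, 3.9] 0.0; 
A in tool [-0.002  0.738 -0.675]
plug [558.3 156.3 188.6] [-0.754 -0.073  0.653] 201 pred [557.3 156.7 187.5] tube [560.6 156.1 186.5] [-0.755 -0.121  0.645] 905 ang 2.8 lat [0.  0.6 0.1] along 3.1
```

>>> arm_command([
  {"slide": [0,-5.9,5.4],"spin": 0,"jaw": 0},
  {"slide": [0,-5.9,5.4],"spin": 0,"jaw": 0},
  {"slide": [0,-5.9,5.4],"spin": 0,"jaw": 0},
])

```text
clock: 14.9
tcp_pos: [513.7, 115.6, 248.7]
tool_rot: [-1.015, 2.194, 0.84]
force: [0.2, 0.4, -0.9]
finger_gap: 0.257
```

```bash
python3 -c "
from plan1 import *
ins(-40)"
```

```text
t 14.9 p [513.7 115.6 248.7] tilt 50.4 az 72.4 d [ 0.233  0.734 -0.638] x [-0.546 -0.444 -0.71 ] q [-0.158, -0.028, 1.746, 0.892, 1.363, 1.948] F [ 0.2  0.4 -0.9] gap 0.257
end lateral [ 0.6 -0.7  0.6] along -22.5 ang 3.2 F along -A -0.8
[0.4, -6.5, 5.9] 0.0; [0.4, -6.5, 5.9] 0.0; 
A in tool [-0.004  0.737 -0.676]
```

No contact force yet, with the plug about 22 mm in. I continue more finely.

>>> arm_command([
  {"slide": [0.2,-4.4,4],"spin": 0,"jaw": 0},
  {"slide": [0.2,-4.4,4],"spin": 0,"jaw": 0},
  {"slide": [0,0,0],"spin": 0,"jaw": 0},
])

```text
clock: 15.28
tcp_pos: [523.3, 117.0, 239.1]
tool_rot: [-1.015, 2.196, 0.841]
force: [0.9, 0.2, -0.7]
finger_gap: 0.256
```

```bash
python3 -c "
from plan1 import *
ins(-40)"
```

```text
t 15.28 p [523.3 117.  239.1] tilt 50.4 az 72.5 d [ 0.231  0.734 -0.638] x [-0.548 -0.444 -0.709] q [-0.152, 0.01, 1.728, 0.896, 1.347, 1.937] F [ 0.9  0.2 -0.7] gap 0.256
end lateral [-0.1 -0.9 -0.3] along -36.1 ang 3.2 F along -A -1.1
[-0.4, -3.2, 2.3] 0.0; 
A in tool [-0.002  0.738 -0.675]
```

>>> arm_command([
  {"slide": [0,-2.2,2],"spin": 0,"jaw": 0},
  {"slide": [0,-2.2,2],"spin": 0,"jaw": 0},
])

```text
clock: 15.52
tcp_pos: [527.7, 118.0, 236.0]
tool_rot: [-1.016, 2.194, 0.843]
force: [-8.2, 0.4, 8.6]
finger_gap: 0.255
```

```bash
python3 -c "
from plan1 import *
ins(-43)"
```

```text
t 15.53 p [527.7 118.  236. ] tilt 50.4 az 72.6 d [ 0.231  0.736 -0.637] x [-0.547 -0.443 -0.71 ] q [-0.149, 0.027, 1.719, 0.898, 1.341, 1.932] F [-8.2  0.4  8.6] gap 0.255
end lateral [ 0.3 -0.3  0.3] along -41.5 ang 3.1 F along -A 11.7
[0.4, -1.5, 0.5] 0.0; 
A in tool [-0.004  0.739 -0.674]
```

>>> arm_command([
  {"slide": [0,-2.2,2],"spin": 0,"jaw": 0},
  {"slide": [0,-2.2,2],"spin": 0,"jaw": 0},
])

```text
clock: 15.78
tcp_pos: [530.8, 120.7, 237.8]
tool_rot: [-1.024, 2.183, 0.854]
force: [-21.4, -5.8, 20.4]
finger_gap: 0.257
```

```bash
python3 -c "
from plan1 import *
ins(-43)"
```

```text
t 15.78 p [530.8 120.7 237.8] tilt 50.9 az 73.2 d [ 0.225  0.743 -0.63 ] x [-0.541 -0.443 -0.715] q [-0.145, 0.038, 1.706, 0.907, 1.347, 1.927] F [-21.4  -5.8  20.4] gap 0.257
end lateral [2.3 3.5 3.3] along -42.6 ang 2.4 F along -A 30.0
[5.2, -1.8, -1.4] 0.0; 
A in tool [-0.011  0.746 -0.666]
```

```bash
python3 -c "
from plan1 import *
f=grab('scene'); save(f,'seat',(330,150,430,225),8); info()
for X in (M2,M2-A2*20): u=proj(f,X); print((u[0]-330)*8,(u[1]-150)*8)"
```

```text
t 15.82 p [531.  120.7 238. ] tilt 50.9 az 73.2 d [ 0.225  0.743 -0.63 ] x [-0.54  -0.443 -0.715] q [-0.145, 0.039, 1.705, 0.907, 1.348, 1.927] F [-20.   -5.5  18.3] gap 0.259
300.302287912009 285.8715306707886
316.9438355319485 345.0514515996856
```

View pics/seat.png

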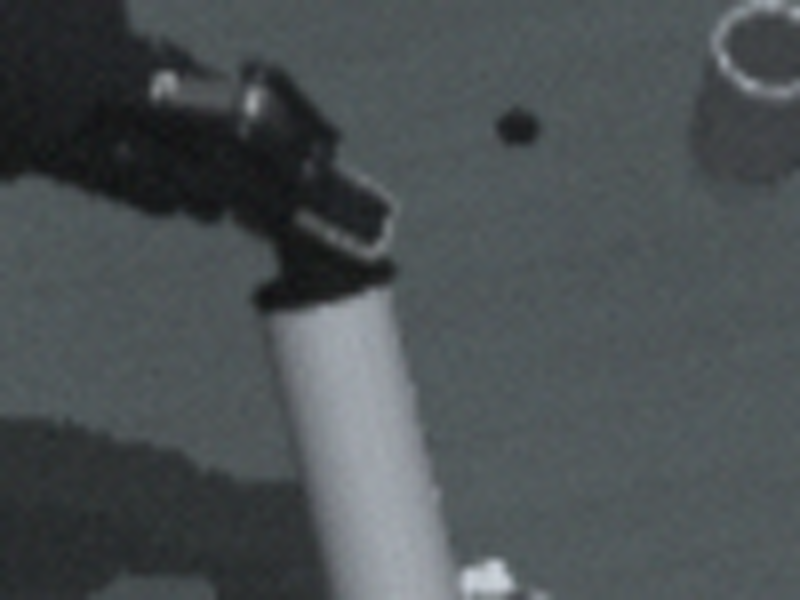

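>>> arm_command([
  {"slide": [0,-2.2,2],"spin": 0,"jaw": 0},
  {"slide": [0,0.7,-0.7],"spin": 0,"jaw": 0},
  {"slide": [0,0,0],"spin": 0,"jaw": 70},
  {"slide": [0,0,0],"spin": 0,"jaw": 70},
  {"slide": [0,0,0],"spin": 0,"jaw": 70},
])

```text
clock: 16.45
tcp_pos: [531.6, 121.6, 240.6]
tool_rot: [-1.03, 2.177, 0.858]
force: [0.5, -0.5, 0.5]
finger_gap: 0.704
```

```bash
python3 -c "
from plan1 import *
info()"
```

```text
t 16.45 p [531.6 121.6 240.6] tilt 51.1 az 73.4 d [ 0.222  0.746 -0.628] x [-0.536 -0.444 -0.718] q [-0.145, 0.04, 1.7, 0.909, 1.353, 1.926] F [ 0.5 -0.5  0.5] gap 0.704
```

>>> arm_command([
  {"slide": [0,0,-15],"spin": 0,"jaw": 70},
  {"slide": [0,0,-30],"spin": 0,"jaw": 70},
  {"slide": [0,0,-40],"spin": 0,"jaw": 80},
  {"slide": [0,0,-15],"spin": 0,"jaw": 80},
  {"slide": [0,0,0],"spin": 0,"jaw": 80},
])

```text
clock: 17.08
tcp_pos: [508.3, 43.3, 306.2]
tool_rot: [-1.03, 2.178, 0.857]
force: [-0.3, 0.2, -0.4]
finger_gap: 0.799
```

Run:
```python
from plan1 import *
info(); f=grab('scene'); t=grab('top')
A=cv2.resize(f['color'][150:240,320:420],(600,540),interpolation=cv2.INTER_CUBIC); B=cv2.resize(t['color'][170:230,265:298],(200,364),interpolation=cv2.INTER_CUBIC)
im=np.zeros((540,800,3),np.uint8); im[:,:600]=A; im[:364,600:]=B; cv2.imwrite('pics/rel.png',im[...,::-1])
P=np.vstack([cloud(F).reshape(-1,3) for F in(f,t)]);C=np.vstack([F['color'].reshape(-1,3) for F in(f,t)]).astype(int)
blk=C.max(1)<80
k=(np.linalg.norm(P-M2+A2*50,axis=1)<75)&~blk
c2,a2,n,r=fitaxis(P[k],M2,A2,lambda s:21.2+0*s,-95,-3); print('tube',c2.round(1),a2.round(3),n)
k=(np.linalg.norm(P-M2-A2*15,axis=1)<32)&blk
c1,a1,n,r=fitaxis(P[k],c2,a2,lambda s:12+0*s,7,28,tol=5); s=(P[k]-c1)@a1
print('knob',c1.round(1),a1.round(3),n,'ang',np.degrees(np.arccos(a1@a2)),'top s',np.percentile((P[k]-c2)@a2,[1,5,50,90,95,99]).round(1))
```

```text
t 17.07 p [508.3  43.3 306.2] tilt 51.1 az 73.4 d [ 0.222  0.746 -0.628] x [-0.537 -0.444 -0.717] q [-0.315, -0.053, 1.655, 0.891, 1.57, 1.928] F [-0.3  0.2 -0.4] gap 0.799
tube [561.1 156.3 187.1] [-0.753 -0.12   0.648] 845
knob [560.1 157.  186.1] [-0.737 -0.122  0.664] 121 ang 1.2991348720915459 top s [-2.3  0.5 10.  29.3 30.3 31.5]
```

View pics/rel.png

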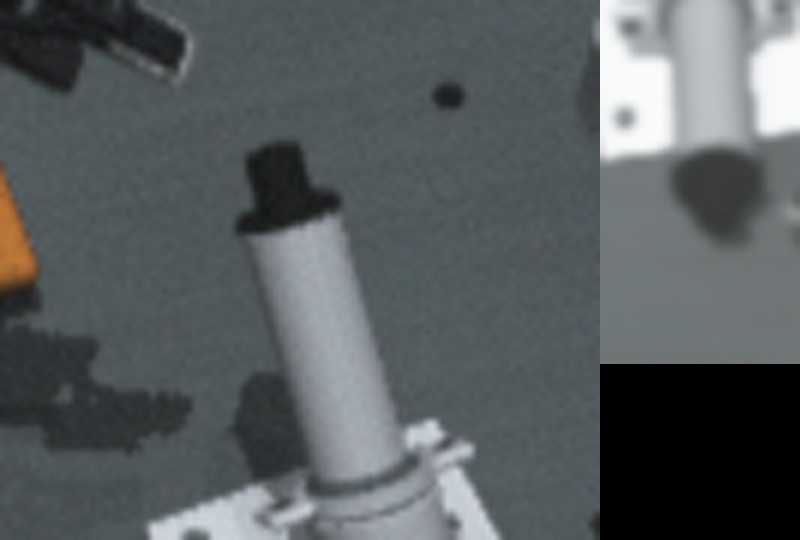

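The plug sits lip-down on the rim: lip at (290,220) in the scene crop, knob top 30 mm above the rim as expected. It has been released. Next I grip the barrel near z≈85.

```bash
cat >> plan1.py <<'E'
M3=np.array([561.1,156.3,187.1]);A3=np.array([-.75,-.12,.65]);A3/=np.linalg.norm(A3)
def gt(back,step=40,off=85):
    info();p,R,s=tool();d=R[:,2];x=np.cross(d,-A3); x/=np.linalg.norm(x)
    sp=np.degrees(np.arctan2(np.cross(R[:,0],x)@d,R[:,0]@x)); G=M3-A3*off
    print('spin',sp.round(1),'beta',np.degrees(np.arccos(-d@A3)).round(1),'t+b',np.degrees(np.arccos(-d@A3)+np.arccos(-d[2])).round(1),'G',G.round(1),'A in tool',(R.T@A3).round(3))
    return plan(G-(54+back)*d,sp,step=step,R=R,p=p)
E
python3 -c "
from plan1 import *
p,R=gt(80); print(IK(p,R,tool()[2]['q']))"
```

```text
t 17.18 p [508.2  44.2 305.1] tilt 51.1 az 73.6 d [ 0.22   0.746 -0.628] x [-0.537 -0.445 -0.717] q [-0.313, -0.051, 1.657, 0.891, 1.57, 1.928] F [-0.8 -0.5 -0.7] gap 0.8
spin 0.7 beta 48.5 t+b 99.6 G [624.9 166.5 131.8] A in tool [-0.009  0.748 -0.663]
[2.0, -22.0, 23.0] 0.2; [2.0, -22.0, 23.0] 0.2; [2.0, -22.0, 23.0] 0.2; [2.0, -22.0, 23.0] 0.2; 
(array([-0.22604701,  0.25705591,  1.51055414,  0.90773065,  1.40084775,
        1.86700034]), np.float64(2.4352878826073343e-20))
```

>>> arm_command([
  {"slide": [2,-22,23],"spin": 0.2,"jaw": 85},
  {"slide": [2,-22,23],"spin": 0.2,"jaw": 85},
  {"slide": [2,-22,23],"spin": 0.2,"jaw": 85},
  {"slide": [2,-22,23],"spin": 0.2,"jaw": 85},
  {"slide": [0,0,0],"spin": 0,"jaw": 85},
])

```text
clock: 17.8
tcp_pos: [596.5, 71.1, 206.6]
tool_rot: [-1.02, 2.193, 0.875]
force: [-0.5, -1.5, -0.6]
finger_gap: 0.848
```

```bash
python3 -c "
from plan1 import *
gt(35,30)"
```

```text
t 17.8 p [596.5  71.1 206.6] tilt 51.0 az 74.2 d [ 0.212  0.748 -0.629] x [-0.552 -0.439 -0.709] q [-0.217, 0.274, 1.511, 0.909, 1.393, 1.864] F [-0.5 -1.5 -0.6] gap 0.848
spin -0.5 beta 48.9 t+b 99.9 G [624.9 166.5 131.8] A in tool [ 0.006  0.754 -0.657]
[-2.3, 0.3, 17.7] -0.2; [-2.3, 0.3, 17.7] -0.2;
```

>>> arm_command([
  {"slide": [-2.3,0,18],"spin": -0.2,"jaw": 85},
  {"slide": [-2.3,0,18],"spin": -0.2,"jaw": 85},
  {"slide": [0,0,0],"spin": 0,"jaw": 85},
])

```text
clock: 18.18
tcp_pos: [606.4, 103.1, 187.0]
tool_rot: [-1.029, 2.186, 0.872]
force: [-0.2, 0.4, -0.0]
finger_gap: 0.847
```

Run:
```python
from plan1 import *
gt(0,18)
f=grab('scene'); t=grab('top')
A=cv2.resize(f['color'][150:260,310:430],(540,495),interpolation=cv2.INTER_CUBIC); B=cv2.resize(t['color'][140:230,245:310],(260,360),interpolation=cv2.INTER_CUBIC)
im=np.zeros((495,800,3),np.uint8); im[:,:540]=A; im[:360,540:]=B; cv2.imwrite('pics/tg.png',im[...,::-1])
```

```text
t 18.18 p [606.4 103.1 187. ] tilt 51.1 az 74.3 d [ 0.211  0.749 -0.628] x [-0.545 -0.444 -0.712] q [-0.158, 0.313, 1.505, 0.921, 1.327, 1.863] F [-0.2  0.4 -0. ] gap 0.847
spin 0.0 beta 49.0 t+b 100.0 G [624.9 166.5 131.8] A in tool [-0.001  0.754 -0.657]
[0.5, -0.6, 16.0] 0.0; [0.5, -0.6, 16.0] 0.0;
```

View pics/tg.png

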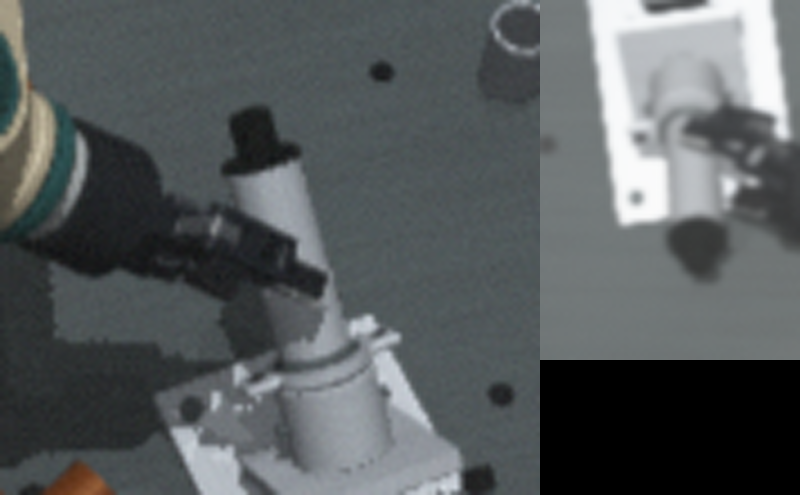

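The upper finger is above the barrel at (310,285), with the flange at (325,365) still clear. I advance the last 32 mm and close.

>>> arm_command([
  {"slide": [0.5,0,16],"spin": 0,"jaw": 85},
  {"slide": [0.5,0,16],"spin": 0,"jaw": 85},
  {"slide": [0,0,0],"spin": 0,"jaw": 85},
])

```text
clock: 18.65
tcp_pos: [613.5, 126.6, 166.5]
tool_rot: [-1.028, 2.185, 0.868]
force: [-0.1, -0.1, 0.4]
finger_gap: 0.844
```

```bash
python3 -c "
from plan1 import *
gt(0,18)"
```

```text
t 18.65 p [613.5 126.6 166.5] tilt 51.1 az 74.0 d [ 0.214  0.748 -0.628] x [-0.544 -0.443 -0.713] q [-0.115, 0.353, 1.501, 0.934, 1.269, 1.858] F [-0.1 -0.1  0.4] gap 0.844
spin 0.2 beta 48.8 t+b 99.9 G [624.9 166.5 131.8] A in tool [-0.002  0.752 -0.659]
[0.8, -0.3, 0.0] 0.2;
```

>>> arm_command([
  {"slide": [0,0,1],"spin": 0,"jaw": 55},
  {"slide": [0,0,1],"spin": 0,"jaw": 0},
  {"slide": [0,0,0],"spin": 0,"jaw": 0},
  {"slide": [0,0,0],"spin": 0,"jaw": 0},
])

```text
clock: 19.15
tcp_pos: [613.6, 127.4, 165.4]
tool_rot: [-1.029, 2.186, 0.869]
force: [-0.1, 0.9, -2.0]
finger_gap: 0.479
```

```bash
python3 -c "
from plan1 import *
gt(0,18)"
```

```text
t 19.15 p [613.6 127.4 165.4] tilt 51.0 az 74.1 d [ 0.213  0.748 -0.629] x [-0.544 -0.444 -0.712] q [-0.114, 0.355, 1.501, 0.934, 1.268, 1.858] F [-0.1  0.9 -2. ] gap 0.479
spin 0.1 beta 48.8 t+b 99.9 G [624.9 166.5 131.8] A in tool [-0.001  0.753 -0.658]
[0.4, -0.3, -1.2] 0.1;
```

>>> arm_command([
  {"slide": [-0.3,6,-5.4],"spin": 0,"jaw": 0},
  {"slide": [-0.4,7.4,-6.7],"spin": 0,"jaw": 0},
  {"slide": [-0.4,9,-8],"spin": 0,"jaw": 0},
])

```text
clock: 19.52
tcp_pos: [590.7, 123.4, 185.5]
tool_rot: [-1.027, 2.188, 0.867]
force: [2.7, -0.4, -3.5]
finger_gap: 0.482
```

```bash
python3 -c "
from plan1 import *
gt(0,18)"
```

```text
t 19.52 p [590.7 123.4 185.5] tilt 50.9 az 74.0 d [ 0.214  0.747 -0.63 ] x [-0.545 -0.444 -0.711] q [-0.125, 0.269, 1.562, 0.925, 1.291, 1.874] F [ 2.7 -0.4 -3.5] gap 0.482
spin -0.0 beta 48.7 t+b 99.7 G [624.9 166.5 131.8] A in tool [ 0.     0.752 -0.66 ]
[0.2, -11.6, 9.7] -0.0; [0.2, -11.6, 9.7] -0.0;
```

>>> arm_command([
  {"slide": [-0.4,11,-10],"spin": 0,"jaw": 0},
  {"slide": [-0.4,11,-10],"spin": 0,"jaw": 0},
  {"slide": [-0.4,15,-13],"spin": 0,"jaw": 0},
  {"slide": [-0.4,18,-16],"spin": 0,"jaw": 0},
])

```text
clock: 20.02
tcp_pos: [531.1, 114.4, 234.7]
tool_rot: [-1.03, 2.194, 0.871]
force: [0.7, 0.0, -5.6]
finger_gap: 0.482
```

```bash
python3 -c "
from plan1 import *
gt(0,18)"
```

```text
t 20.02 p [531.1 114.4 234.7] tilt 50.7 az 74.5 d [ 0.207  0.746 -0.633] x [-0.549 -0.447 -0.706] q [-0.158, 0.054, 1.695, 0.902, 1.372, 1.924] F [ 0.7  0.  -5.6] gap 0.482
spin -0.5 beta 49.0 t+b 99.7 G [624.9 166.5 131.8] A in tool [ 0.007  0.754 -0.656]
[-0.3, -11.8, 9.9] -0.1; [-0.3, -11.8, 9.9] -0.1; [-0.3, -11.8, 9.9] -0.1; [-0.3, -11.8, 9.9] -0.1; [-0.2, -11.8, 9.9] -0.1; [-0.2, -11.8, 9.9] -0.1; [-0.2, -11.8, 9.9] -0.1;
```

```bash
cat >> plan1.py <<'E'
from scipy.optimize import brentq
AT=np.array([0,.7515,-.6597])
def lev(T=(470,100,300),step=25):
    info();p,R,s=tool();d=R[:,2]
    h=lambda a:(R@rot('z',np.radians(a))@AT)[2]
    g=np.arange(-170,60,2.); v=[h(a) for a in g]
    z=[brentq(h,g[i],g[i+1]) for i in range(len(g)-1) if v[i]*v[i+1]<0]; print('elev now',np.degrees(np.arcsin((R@AT)[2])).round(1),'level spins',np.round(z,1))
    sp=min(z,key=abs); P,Q=plan(np.array(T)-54*d,sp,step=step,R=R,p=p); print('axis',(Q@AT).round(3),IK(P,Q,s['q']))
E
python3 -c "
from plan1 import *
lev()"
```

```text
t 20.02 p [531.1 114.4 234.7] tilt 50.7 az 74.5 d [ 0.207  0.746 -0.633] x [-0.549 -0.447 -0.706] q [-0.158, 0.054, 1.695, 0.902, 1.372, 1.924] F [ 0.7  0.  -5.6] gap 0.482
elev now 41.0 level spins [-158.3  -70.1]
[-0.8, 7.9, -14.8] -8.8; [-2.0, 7.7, -14.8] -8.8; [-3.1, 7.3, -14.8] -8.8; [-4.2, 6.7, -14.8] -8.8; [-5.2, 6.0, -14.8] -8.8; [-6.0, 5.2, -14.8] -8.8; [-6.7, 4.2, -14.8] -8.8; [-7.3, 3.1, -14.8] -8.8; 
axis [-0.732 -0.682 -0.   ] (array([-0.3115847 , -0.21474224,  1.74374013,  0.88609396,  1.62899036,
        0.77591082]), np.float64(2.5545883789855307e-31))
```

>>> arm_command([
  {"slide": [-1,8,-15],"spin": -3,"jaw": 0},
  {"slide": [-2,8,-15],"spin": -5,"jaw": 0},
  {"slide": [-2.5,7.5,-15],"spin": -6,"jaw": 0},
  {"slide": [-3,7,-15],"spin": -6,"jaw": 0},
  {"slide": [-4,7,-15],"spin": -6,"jaw": 0},
])

```text
clock: 20.65
tcp_pos: [479.6, 80.1, 299.5]
tool_rot: [-1.468, 1.84, 0.659]
force: [-0.6, 0.3, -4.7]
finger_gap: 0.479
```

>>> arm_command([
  {"slide": [-4,6,-12],"spin": -6,"jaw": 0},
  {"slide": [-4,5,-10],"spin": -6,"jaw": 0},
  {"slide": [-4,4,-8],"spin": -6,"jaw": 0},
  {"slide": [0,0,0],"spin": -5,"jaw": 0},
  {"slide": [0,0,0],"spin": 0,"jaw": 0},
])

```text
clock: 21.28
tcp_pos: [453.0, 67.4, 326.4]
tool_rot: [-1.783, 1.472, 0.456]
force: [0.4, 0.2, -5.1]
finger_gap: 0.487
```

```bash
python3 -c "
from plan1 import *
lev()"
```

```text
t 21.27 p [453.   67.4 326.4] tilt 50.0 az 75.5 d [ 0.192  0.741 -0.643] x [ 0.27  -0.67  -0.692] q [-0.294, -0.225, 1.764, 0.873, 1.623, 1.125] F [ 0.4  0.2 -5.1] gap 0.487
elev now 10.2 level spins [-107.1  -22.1]
[0.3, -2.9, -3.2] -7.4; [0.7, -2.8, -3.2] -7.4; [1.1, -2.7, -3.2] -7.4; 
axis [-0.707 -0.707  0.   ] (array([-0.30618511, -0.2050263 ,  1.7302958 ,  0.87348045,  1.64091575,
        0.74243281]), np.float64(1.5841578802473755e-27))
```

>>> arm_command([
  {"slide": [0.3,-3,-4],"spin": -6,"jaw": 0},
  {"slide": [0.7,-3,-4],"spin": -6,"jaw": 0},
  {"slide": [1,-3,-4],"spin": -5,"jaw": 0},
  {"slide": [0,0,0],"spin": -4,"jaw": 0},
  {"slide": [0,0,0],"spin": 0,"jaw": 0},
])

```text
clock: 21.9
tcp_pos: [456.8, 58.3, 334.8]
tool_rot: [-2.0, 1.11, 0.274]
force: [-0.4, -0.3, -5.6]
finger_gap: 0.482
```

>>> arm_command([
  {"slide": [0,0,0],"spin": 0,"jaw": 0},
  {"slide": [0,0,0],"spin": 0,"jaw": 0},
])

```text
clock: 22.15
tcp_pos: [456.3, 58.4, 334.4]
tool_rot: [-1.999, 1.114, 0.277]
force: [0.3, -0.7, -5.1]
finger_gap: 0.48
```

```bash
cat >> plan1.py <<'E'
def held():
    lev(); p,R,_=tool(); g=p+54*R[:,2]; a=R@AT
    f=grab('scene'); t=grab('top')
    for n,fs in(('scene',[f]),('top',[t]),('both',[f,t])):
        P=np.vstack([cloud(F).reshape(-1,3) for F in fs]);C=np.vstack([F['color'].reshape(-1,3) for F in fs]).astype(int)
        grey=(C.min(1)>85)&(np.ptp(C,axis=1)<30); k=(np.linalg.norm(P-g,axis=1)<95)&grey&(P[:,2]>230)
        c,b,m,r=fitaxis(P[k],g,a,lambda s:21.2+0*s,-28,88,tol=5); print(n,'axis pt',c.round(1),b.round(3),'elev',np.degrees(np.arcsin(b[2])).round(1),m,r.round(1))
        s=(P-c)@b; rr=np.linalg.norm(np.cross(P-c,b),axis=1); kk=(rr<26)&(s>60)&(s<135); blk=C.max(1)<75
        print('   rim s',np.percentile(s[kk&grey],98).round(1),'knob top s',np.percentile(s[kk&blk],98).round(1))
    return f,t
E
python3 - <<'E'
from plan1 import *
f,t=held()
A=cv2.resize(f['color'][60:260,230:430],(500,500),interpolation=cv2.INTER_CUBIC); B=cv2.resize(t['color'][160:270,240:330],(300,367),interpolation=cv2.INTER_CUBIC)
im=np.zeros((500,800,3),np.uint8); im[:,:500]=A; im[:367,500:]=B; cv2.imwrite('pics/held.png',im[...,::-1])
E
```

```text
t 22.15 p [456.3  58.4 334.4] tilt 49.8 az 76.0 d [ 0.185  0.741 -0.646] x [ 0.586 -0.611 -0.533] q [-0.311, -0.21, 1.734, 0.87, 1.652, 0.766] F [ 0.3 -0.7 -5.1] gap 0.48
elev now 0.9 level spins [-86.3  -2.3]
[0.9, -3.6, 1.6] -2.3; 
axis [-0.697 -0.717  0.   ] (array([-0.30446521, -0.20037052,  1.72477021,  0.86968294,  1.6464905 ,
        0.73003617]), np.float64(2.7025939521966278e-27))
scene axis pt [466.1  98.7 301.7] [-0.717 -0.697  0.002] elev 0.1 369 2.0Traceback (most recent call last):
  File "<stdin>", line 2, in <module>
  File "plan1.py", line 56, in held
    print('   rim s',np.percentile(s[kk&grey],98).round(1),'knob top s',np.percentile(s[kk&blk],98).round(1))
                     ~~~~~~~~~~~~~^^^^^^^^^^^^^^^
    return _quantile_unchecked(
        a, q, axis, out, overwrite_input, method, keepdims, weights)
    return _ureduce(a,
                    func=_quantile_ureduce_func,
    ...<5 lines>...
                    overwrite_input=overwrite_input,
                    method=method)
    r = func(a, **kwargs)
    result = _quantile(arr,
                       quantiles=q,
    ...<2 lines>...
                       out=out,
                       weights=wgt)
    slices_having_nans = np.isnan(arr[-1, ...])
                                  ~~~^^^^^^^^^
IndexError: index -1 is out of bounds for axis 0 with size 0
```

Run:
```python
from plan1 import *
p,R,s=tool(); g=p+54*R[:,2]; a=R@AT; f=load('scene');t=load('top')
for n,fs in(('top',[t]),('both',[f,t])):
    P=np.vstack([cloud(F).reshape(-1,3) for F in fs]);C=np.vstack([F['color'].reshape(-1,3) for F in fs]).astype(int)
    grey=(C.min(1)>60)&(np.ptp(C,axis=1)<40); k=(np.linalg.norm(P-g,axis=1)<100)&grey&(P[:,2]>230)
    for lo,hi in((-28,88),(20,85)):
        c,b,m,r=fitaxis(P[k],g,a,lambda s:21.2+0*s,lo,hi,tol=5); print(n,c.round(1),b.round(3),'elev',np.degrees(np.arcsin(b[2])).round(1),m,r.round(1))
print(s['joint_velocities'].round(3))
A=cv2.resize(f['color'][60:260,230:430],(500,500),interpolation=cv2.INTER_CUBIC); B=cv2.resize(t['color'][160:270,240:330],(300,367),interpolation=cv2.INTER_CUBIC)
im=np.zeros((500,800,3),np.uint8); im[:,:500]=A; im[:367,500:]=B; cv2.imwrite('pics/held.png',im[...,::-1])
```

```text
top [467.3  97.5 301.1] [-0.73  -0.683  0.007] elev 0.4 324 2.1
top [466.6  98.2 299.9] [-0.725 -0.688  0.022] elev 1.3 85 2.0
both [466.6  98.2 301.4] [-0.723 -0.691  0.004] elev 0.3 769 2.0
both [466.4  98.4 301.9] [-0.721 -0.693 -0.004] elev -0.2 177 1.9
[ 0.     0.002 -0.003 -0.013  0.015 -0.018]
```

View pics/held.png

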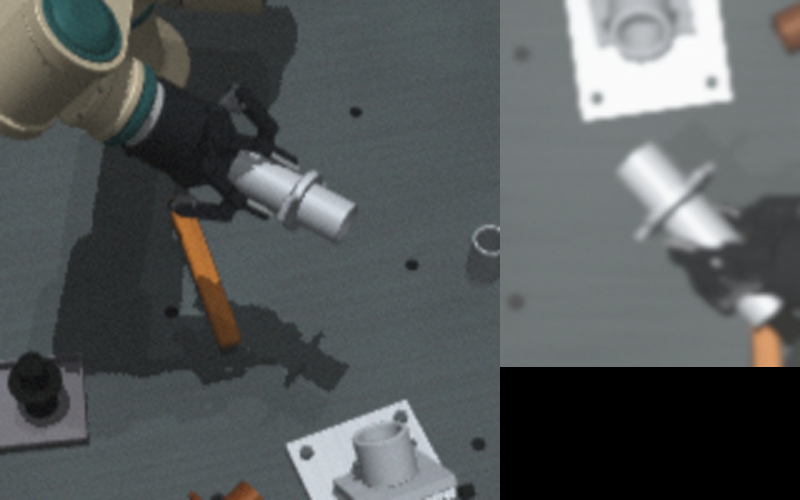

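Run:
```python
from plan1 import *
f=load('scene');t=load('top'); c=np.array([466.6,98.2,301.4]);b=np.array([-.723,-.691,.004])
for s in(-85,0,60,85,100,115):
    u=proj(t,c+b*s);v=proj(f,c+b*s); print(s,(c+b*s).round(0),'top',np.round(u,1),'crop',((u[0]-240)*3.33+500,(u[1]-160)*3.33),t['color'][int(u[1]),int(u[0])],w(t,*u).round(0),'scene',np.round(v,1),f['color'][int(v[1]),int(v[0])],w(f,*v).round(0))
im=cv2.resize(t['color'][210:290,270:350],(560,560),interpolation=cv2.INTER_CUBIC); cv2.imwrite('pics/mouth.png',im[...,::-1])
```

```text
-85 [528. 157. 301.] top [279.6 207.5] crop (np.float64(631.7564473641613), np.float64(158.31024291065557)) [222 225 227] [527. 155. 322.] scene [367.7 148.8] [117 121 128] [518. 161. 287.]
0 [467.  98. 301.] top [300.5 230.2] crop (np.float64(701.3785527052826), np.float64(233.92662115369853)) [244 245 246] [466.  97. 321.] scene [337.5 133.1] [178 183 190] [478.  95. 317.]
60 [423.  57. 302.] top [315.3 246.4] crop (np.float64(750.7650884673074), np.float64(287.56520260706856)) [100 101 102] [425.  56. 381.] scene [316.8 122.4] [28 29 32] [462.  48. 350.]
85 [405.  39. 302.] top [321.5 253.1] crop (np.float64(771.40214389686), np.float64(309.9790520811381)) [205 207 210] [406.  39. 330.] scene [308.4 118.1] [27 29 29] [477.  26. 390.]
100 [394.  29. 302.] top [325.2 257.1] crop (np.float64(783.801186630677), np.float64(323.4456184915938)) [58 59 56] [395.  29. 315.] scene [303.4 115.5] [29 32 36] [472.  16. 396.]
115 [383.  19. 302.] top [329.  261.2] crop (np.float64(796.212860016329), np.float64(336.92590301847156)) [62 63 61] [384.  19. 311.] scene [298.4 112.9] [33 34 34] [471.   5. 407.]
```

View pics/mouth.png

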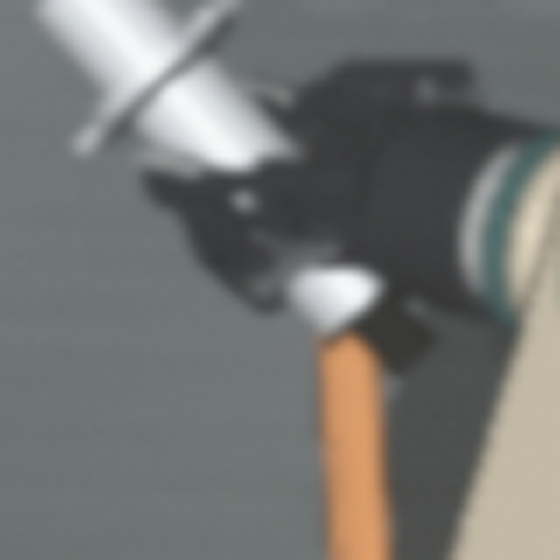

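Run:
```python
from plan1 import *
t=load('top');f=load('scene'); c=np.array([466.6,98.2,301.4]);b=np.array([-.723,-.691,.004]);b/=np.linalg.norm(b)
for n,F in(('top',t),('scene',f)):
    P=cloud(F).reshape(-1,3);C=F['color'].reshape(-1,3).astype(int); s=(P-c)@b; r=np.linalg.norm(np.cross(P-c,b),axis=1)
    e=(r<23)&(s<-20)&(s>-130); fl=(r>27)&(r<50)&(s<-15)&(s>-80)&(P[:,2]>230)
    kn=(r<26)&(s>70)&(s<150)&(P[:,2]>270); q=lambda m:(np.percentile(s[m],[0,5,50,95,100]).round(1),m.sum()) if m.any() else None
    print(n,'foot',q(e),'flange',q(fl)); blk=C.max(1)<80
    if n=='top':
        o=np.argsort(s[kn]); 
        for i in o: print(s[kn][i].round(0),r[kn][i].round(0),C[kn][i].mean().round(0),end=' | ')
```

```text
top foot (array([-86.2, -83.4, -59.7, -23.3, -20.1]), np.int64(281)) flange (array([-41.9, -41.4, -37.1, -33.1, -17.4]), np.int64(101))
70.0 19.0 231.0 | 70.0 17.0 238.0 | 70.0 22.0 224.0 | 71.0 25.0 206.0 | 71.0 21.0 183.0 | 71.0 21.0 150.0 | 72.0 21.0 230.0 | 72.0 20.0 244.0 | 72.0 22.0 233.0 | 72.0 18.0 217.0 | 73.0 18.0 197.0 | 73.0 20.0 168.0 | 73.0 21.0 134.0 | 74.0 24.0 222.0 | 74.0 22.0 245.0 | 74.0 20.0 242.0 | 74.0 18.0 226.0 | 74.0 22.0 208.0 | 75.0 24.0 185.0 | 75.0 21.0 150.0 | 76.0 20.0 202.0 | 76.0 19.0 242.0 | 76.0 20.0 246.0 | 76.0 17.0 235.0 | 76.0 23.0 218.0 | 76.0 24.0 197.0 | 77.0 22.0 169.0 | 77.0 23.0 133.0 | 78.0 19.0 232.0 | 78.0 22.0 246.0 | 78.0 25.0 242.0 | 78.0 24.0 225.0 | 78.0 25.0 208.0 | 78.0 20.0 185.0 | 79.0 20.0 151.0 | 80.0 18.0 209.0 | 80.0 20.0 240.0 | 80.0 22.0 232.0 | 80.0 23.0 213.0 | 80.0 20.0 192.0 | 80.0 21.0 165.0 | 81.0 21.0 133.0 | 81.0 21.0 165.0 | 81.0 20.0 220.0 | 82.0 16.0 235.0 | 82.0 22.0 229.0 | 82.0 18.0 209.0 | 82.0 22.0 165.0 | 82.0 23.0 138.0 | 83.0 21.0 170.0 | 83.0 18.0 201.0 | 84.0 24.0 187.0 | 84.0 23.0 163.0 | 84.0 18.0 
[... 1178 characters left out ...]
0 56.0 | 104.0 13.0 59.0 | 105.0 10.0 57.0 | 105.0 9.0 57.0 | 105.0 13.0 57.0 | 105.0 15.0 80.0 | 106.0 16.0 56.0 | 106.0 12.0 64.0 | 106.0 12.0 56.0 | 107.0 12.0 58.0 | 107.0 12.0 57.0 | 107.0 12.0 63.0 | 107.0 12.0 94.0 | 108.0 19.0 57.0 | 108.0 15.0 57.0 | 108.0 12.0 57.0 | 109.0 11.0 56.0 | 109.0 15.0 58.0 | 109.0 14.0 74.0 | 110.0 12.0 57.0 | 110.0 10.0 56.0 | 110.0 12.0 64.0 | 111.0 8.0 59.0 | 111.0 7.0 60.0 | 111.0 10.0 62.0 | 111.0 13.0 91.0 | 112.0 13.0 59.0 | 112.0 12.0 61.0 | 112.0 12.0 60.0 | 112.0 15.0 62.0 | 113.0 9.0 62.0 | 113.0 13.0 80.0 | scene foot (array([-87.4, -85.8, -63.8, -23.6, -20.1]), np.int64(408)) flange (array([-43. , -42.3, -40.2, -34.5, -33.1]), np.int64(122))
```

Foot at s≈-86 and knob top at s≈+114 give a length of about 200 mm (170 + 30), so the plug is fully in. The lip is at s≈84–89. The tube is level to about 1° with its middle at z≈301. I hand in.

```bash
python3 -c "
from plan1 import *
info(); print(manip.finish_job())"
```

```text
t 22.25 p [456.4  58.4 334.5] tilt 49.8 az 76.0 d [ 0.185  0.741 -0.646] x [ 0.586 -0.611 -0.532] q [-0.311, -0.21, 1.734, 0.87, 1.651, 0.765] F [-1.1  0.3 -5.5] gap 0.477
the job is handed in; nothing more can be done
None
```

The job is done and handed in at about 22 s of the 54 s allowed. I pressed the middle-sized plug into the tube with about 30 N until its lip sat on the rim, then let go. I drew the tube out of the nest by its barrel and turned it level. It is held with its middle at z ≈ 301 mm.

- **Moves:** The commands cannot tilt the tool directly, so I tilted it to about 51° by pushing outward at the arm's reach limit. After that, only slides and spins about the tool axis were needed.
- **Plug fully in:** Foot to knob top measured about 200 mm, against 170 + 30 when seated. This relies on the top view, because the gripper hides the mouth end from the scene camera.
- **Level:** The combined camera fit gives 0.3° off level, and the arm's own pose gives 0.9°. One short fit from the top view alone read 1.3°.
- **Still:** The arm was at rest, and the measured load was about 5.5 N, roughly the weight of the tube and plug.
- **Disagreements:** In the nest the tube measured about 49° lean instead of 45°, partly slack in the nest. The plug was about 3° off the tube's axis on entry. After release it measured about 1° off, which is within the noise.

I saw no sign that anything else moved, but I made no separate check of the bystander parts at the end.

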